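# Open the gear housing's access panel with a screwdriver

## Robot

A 6-joint arm with a two-finger parallel gripper is mounted at the origin on the work surface. World frame = base frame: x ahead of the robot, y to its left, z up, the work surface at z = 0. Lengths are in m, angles in rad, forces in N, time in s.
With the tool pointing down it reaches from about 0.225 to 0.875 m from the base axis. Payload 3.4 kg.
Tool frame: the origin (TCP) lies between the finger pads; the fingertips stand 8 mm ahead of it and the grasp point (between the pads) lies 11 mm behind it; z points along the fingers, y is the line along which they close (so a half turn about z gives the same grasp; the last joint's range is limited). The gripper opens to 85 mm and grips with 20 to 120 N. Pads are 22 mm wide; open, the fingers measure 114 mm over their backs; the gripper's body (76 mm by 85 mm) begins 54 mm behind the grasp point. The pads swing forward as they close: fully open they stand 13 mm farther back than shut.
Start: joints at [-1.416, 0.276, 1.505, -0, 1.361, -0.121], TCP at [0.157, -0.553, 0.239] pointing down, gripper open.
Joint ranges: [-2.89, 2.89], [-0.75, 2.08], [0.22, 2.7], [-1.18, 4.32], [0.11, 2.71], [-2.7, 2.7]. Speed limits (rad/s): [2.57, 2.57, 3.14, 3.14, 3.14, 3.14].

## Interface

Orientations are given as a unit quaternion [w, x, y, z].
In Python, from rig import manip gives the robot as it stands.
- The arm moves only by the tool move_arm, never from a script. Its argument "deltas" is a list that holds one entry, the list of rows, each a list of 5 numbers: the shift along the tool's x, y, z normalised to -1 to 1, where 1 is 80 cm, then the turn about the tool's z normalised to -1 to 1, where 1 is 120 degrees, then the closure, from -1 (fully open) to 1 (shut). In form: [[[tx, ty, tz, twist, grip], ...]]. A call has 1 to 12 rows; each row is the pose to reach, as a shift and turn from the pose commanded when the call began, along the tool's axes at that moment; what a row does not reach only later rows make up. A row lasts 1/10 s, in which the tool goes at most 50 mm and 8.59 degrees, less where a joint would pass 70% of its speed; a pose out of reach is approached as far as the arm can. A call with a number of a shift or a turn outside -1 to 1 is refused whole. A call with a gripper value outside its range is refused whole. The fingers move at their own pace and stop on an object; "squeeze" is the grip in N (left out, the last holds). Time passes only in rows, so rows that repeat a pose let the fingers close. It gives the time, the measured TCP pose, the force, the opening and the grip force at its end, in the units of the state.
- manip.get_state(): the state, without advancing time (a new reading comes with each control period).
- manip.get_image(name): name is "scene" or "side" or "wrist"; returns the picture (400x640x3 uint8, red, green, blue); there is no depth.
- manip.camera_params(name): a dict with "fx", "fy", "cx", "cy" (pixels), "dist" ([k1, k2, p1, p2, k3] as OpenCV has them; the pictures are not rectified), "R" (3x3) and "t" (3): a world point X has camera coordinates R X + t; the wrist camera has in their place "tool_from_camera" (4x4, takes a point from camera to tool coordinates, whose origin is the TCP and whose axes are the flange's). Camera axes: x right, y down, z forward; pixel columns grow to the right and rows downward; lengths in m; the calibration is good to about 2 mm. A picture is of the moment at which its call begins: read the wrist's pose just before it. camera_params takes no time and is no camera call.
- manip.sign_off(): hands the job in; it is judged then, once.
The state is a dict: "clock": time; "qpos": joint angles; "qd": joint speeds; "effort": joint torques, N m; "position": TCP position; "ee_rot": TCP orientation; "contact_force": force on the tool from outside, world axes, zero at the start; "moment": the same for the moment, N m; "width": finger opening in m; "gripper_force": force on a finger pad.
Only numpy, scipy, OpenCV 4.12 (cv2) and the standard library are available. Lean on these libraries where they do the work, as an engineer would, in place of code of your own. Each camera call takes 0.05 s, during which the arm holds its last target. There are 200 camera calls.

## Task

Take the screwdriver from its sloping rest, stand it upright in the green tool stand and let go, then take it again from above and use it to turn both slotted cam fasteners on the blue gear housing a quarter turn counterclockwise, so that their yellow lugs swing clear of the panel. Put the screwdriver back upright in the stand, then lift the panel off by its red pull and set it down, without dropping it, flat in the middle of the plywood board. Turn the fasteners only with the screwdriver, and leave the hammer, the wrench and the red tin where they are.

Things in the scene. Friction and masses are not known exactly. Their poses are not given: they have to be found in the camera images.
- driver: Screwdriver, 180 mm long, 130 g. Origin at the blade's tip; own +z runs from the tip along the axis to the handle. Blade 3 mm thick (own x), 14 wide (own y), 14 long; round shaft 10 mm across up to 90 mm from the tip; orange handle of square section 26 x 26 mm (flats face own x and y) from 90 to 180 mm from the tip, its front end a shoulder. Centre of mass 105 mm from the tip.
- driver_grip (a point): Point on the screwdriver's axis 158 mm from the tip, in the handle; axes as driver. At the start the screwdriver lies on the rest, its axis 30 degrees above level, tip at the low end, own z pointing up and towards the rest's -x, own y level; the handle is free on all sides from 120 mm from the tip to its end.
- rest: Fixed sloping rest: green base 75 x 75 x 8 mm, dark steel post and saddle 47 mm wide whose cheeks hold the handle's front 30 mm (90 to 120 mm from the tip), with two stops under its shoulder. Origin at the base's underside centre; +x is the level direction in which the screwdriver's tip points. The screwdriver lifts out freely upwards.
- stand_hole (a point): Centre of the mouth of the hole (16 mm across, 2 mm chamfer) in the top of the fixed green tool stand, 70 x 70 mm, 105 mm high: a 10 mm plate on two side plates. The screwdriver's shaft drops through the hole until its shoulder rests on the plate: the tip is then 15 mm and the handle's top 195 mm above the bench.
- cam_a_slot (a point): Centre of the top of fastener A, at the housing's +y end, 84 mm above the bench, z up; axes turn with the fastener. Round aluminium head 34 mm across, 11 mm high, with a dark slot 16 mm long (along own x), 6 mm wide and 11 mm deep, flared at its mouth. Under it a yellow lug 16 mm wide reaches 36 mm from the axis along own +x, 2 mm above the panel.
- cam_a (a joint): Angle of fastener A, rad. 0: locked, lug pointing over the panel; grows counterclockwise seen from above, stop at 1.7. The lug is clear of the panel from 1.0; a quarter turn is 1.57. May start turned by up to 0.25. Stays where it is left; takes about 0.08 N m. The blade has about 0.2 rad of play in the slot either way.
- cam_b_slot (a point): The same for fastener B, at the -y end of the housing.
- cam_b (a joint): Angle of fastener B, as cam_a.
- housing: Fixed blue gear housing of a bench welding positioner, 130 (own x) x 240 (own y) x 60 mm high, origin at its underside centre, z up. The panel lies on its top over an opening of 80 x 114 mm, within low lips (5 mm high, 2 mm clearance all round). The fasteners' axes stand at own y = +91 and -91 mm, x = 0.
- panel: Loose grey access panel, 96 (own x) x 130 (own y) x 5 mm, 300 g. Origin at its underside centre, z up; 60 mm above the bench at the start.
- panel_pull (a point): Centre of the panel's red bridge pull: a bar 12 x 12 mm in section, 70 mm long along own y, its centre 37 mm above the panel's underside, with 26 mm of free room below the bar between two legs 10 mm wide at 30 mm either side.
- board_top (a point): Centre of the top of the fixed plywood board, 180 x 180 x 8 mm, on which the panel is to be laid (any way round).
- hammer: Loose hammer lying on the bench, a bystander.
- wrench: Loose wrench lying on the bench, a bystander.
- tin: Red closed tin, 68 mm in diameter, 100 mm high, standing on the bench, a bystander. Origin at its underside centre.
Mind the look-alikes: they are no part of the job. What is meant by the panel is not pink, and is the smaller of those in its own colour.

How it is judged:
By the outcome, as a careful person would: the job done as asked, in the order asked, and still so for the second after the job is handed in, with the robot touching nothing.
It also fails if it takes over 72 s, if anything falls off the work surface, if the arm or the gripper's body presses on something with over 40 N, if the wrist force passes 120 N, or if a joint passes its speed limit or range.

## Working session

There is one attempt and no reset: what is moved stays moved. The work goes in short steps, Python scripts to look and compute and a tool call to move; the robot and the scene stay as the last step left them, time stands still between calls to the robot, and variables do not carry over. Pictures are saved under pics/ and viewed, at most 10 in all, crops included, and the job is handed in when it is done.

Besides the shell and the picture viewer there is one more tool, called after "Request:" by a JSON object that holds its "fn" and its "kwargs". move_arm: Moves the arm, as the interface text tells. Scaled input: -1 to 1 covers 80 cm each way for a shift and 120 degrees each way for a turn. Its arguments: {"type":"object","properties":{"deltas":{"type":"array","items":{"type":"array","items":{"type":"array","items":{"type":"number","minimum":-1,"maximum":1}}}},"squeeze":{"type":"number"}},"required":["deltas"]}

```bash
mkdir -p pics; ls; python3 - <<'E'
from rig import manip
import cv2,numpy as np
for n in ("scene","side"):
    im=manip.get_image(n); cv2.imwrite(f"pics/{n}0.png",im[:,:,::-1]); p=manip.camera_params(n)
    R=np.array(p["R"]);print(n,p["fx"],p["cx"],p["cy"],p["dist"],"C",-R.T@np.array(p["t"]),R.round(2).tolist())
p=manip.camera_params("wrist");print(p)
print(manip.get_state())
E
```

```text
pics
scene 374.34121284830155 318.70060975715097 205.18164996473774 [-0.02407316  0.          0.          0.          0.        ] C [ 1.2409615  -0.05311553  0.90284167] [[0.06, 1.0, -0.0], [0.75, -0.05, -0.65], [-0.65, 0.04, -0.76]]
side 465.47679385945924 323.6615937230917 197.05205420038007 [-0.05281473  0.          0.          0.          0.        ] C [0.09080663 0.80730309 1.00111149] [[-0.89, -0.46, -0.01], [-0.32, 0.63, -0.7], [0.33, -0.62, -0.71]]
{'fx': 355.32589230332565, 'fy': 355.32589230332565, 'cx': 315.6938213448503, 'cy': 198.82899264506366, 'dist': array([-0.0239053,  0.       ,  0.       ,  0.       ,  0.       ]), 'tool_from_camera': array([[-8.10582254e-04, -9.45266336e-01, -3.26298786e-01,
         8.51801143e-02],
       [ 9.99999670e-01, -7.47030212e-04, -3.20073132e-04,
        -5.25071162e-04],
       [ 5.87993056e-05, -3.26298938e-01,  9.45266629e-01,
        -1.34560206e-01],
       [ 0.00000000e+00,  0.00000000e+00,  0.00000000e+00,
         1.00000000e+00]])}
{'clock': 0.1, 'qpos': array([-1.41604350e+00,  2.76547882e-01,  1.50603198e+00,  5.72915755e-05,
        1.36071992e+00, -1.21023115e-01]), 'qd': array([-0.00054756, -0.00177802, -0.00357737,  0.00039625, -0.00177919,
        0.00087503]), 'effort': array([ 1.93332133e-03, -4.17699730e+01, -2.46403599e+01, -2.26204484e-04,
        5.78101433e-03, -2.52663277e-07]), 'position': array([ 0.1564968 , -0.55280207,  0.23850688]), 'ee_rot': array([-8.53910277e-04,  9.90508970e-01,  1.37445449e-01,  1.36124452e-05]), 'contact_force': array([-0.32798174, -0.55051318, -0.46945645]), 'moment': array([-9.38222374e-05,  4.90192029e-02,  1.98061414e-02]), 'gripper_force': 0.0, 'width': 0.08568530914351573}
```

View pics/scene0.png

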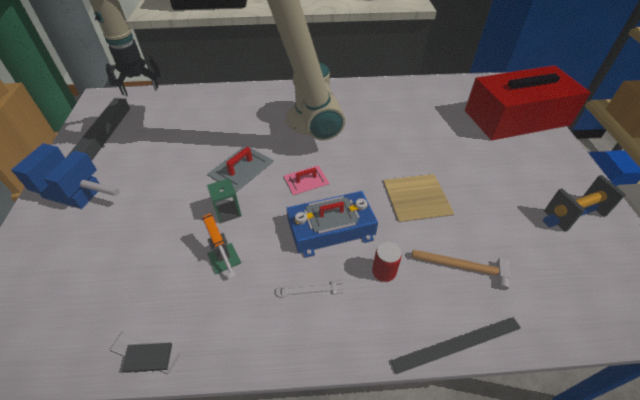

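View pics/side0.png

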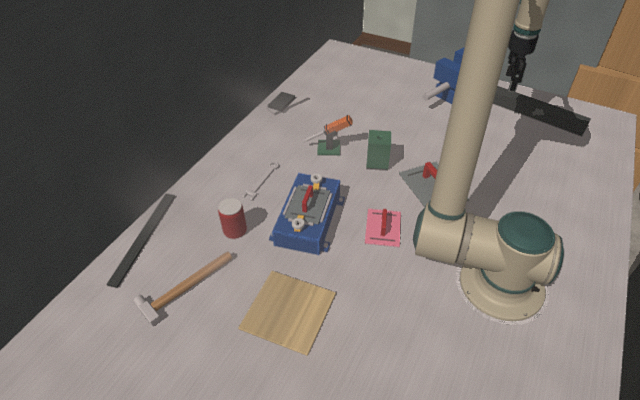

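The scene view shows three panels with pulls: grey at (240,167), large, on the bench; pink at (306,179); and grey at (333,214), small, on the blue housing. The one meant is the panel on the housing, because it isn't pink and is the smaller of the two grey ones. The driver is at (215,235), the stand at (224,198), the board at (418,197) and the tin at (387,262).

```bash
cat > h.py <<'E'
from rig import manip
import cv2,numpy as np
from scipy.spatial.transform import Rotation as Ro
def cam(n,st=None):
    p=manip.camera_params(n); K=np.array([[p["fx"],0,p["cx"]],[0,p["fy"],p["cy"]],[0,0,1]]); d=np.array(p["dist"])
    if n=="wrist":
        T=np.eye(4);q=st["ee_rot"];T[:3,:3]=Ro.from_quat([q[1],q[2],q[3],q[0]]).as_matrix();T[:3,3]=st["position"]
        M=T@p["tool_from_camera"]; return K,d,M[:3,:3],M[:3,3]
    R=np.array(p["R"]); return K,d,R.T,-R.T@np.array(p["t"])
def onplane(c,uv,z):
    K,d,R,C=c; u=cv2.undistortPoints(np.array(uv,float).reshape(-1,1,2),K,d).reshape(-1,2)
    r=np.c_[u,np.ones(len(u))]@R.T; return C+r*((z-C[2])/r[:,2])[:,None]
def tri(ca,a,cb,b):
    A=[];B=[]
    for c,p in((ca,a),(cb,b)):
        K,d,R,C=c;u=cv2.undistortPoints(np.array([[p]],float),K,d)[0,0];r=R@[u[0],u[1],1];r/=np.linalg.norm(r)
        P=np.eye(3)-np.outer(r,r);A.append(P);B.append(P@C)
    X=np.linalg.lstsq(np.vstack(A),np.hstack(B),rcond=None)[0];return X
def proj(c,X):
    K,d,R,C=c; return cv2.projectPoints(np.array(X,float).reshape(-1,1,3),cv2.Rodrigues(R.T)[0],-R.T@C,K,d)[0].reshape(-1,2)
def snap(name,f):
    st=manip.get_state(); im=manip.get_image(name)[:,:,::-1].copy(); cv2.imwrite("pics/"+f,im); return im,cam(name,st),st
def todelta(st,X,yaw=None):
    "shift in tool axes (units of 0.8 m) to world X; twist units to turn tool y axis along world angle yaw"
    q=st["ee_rot"];R=Ro.from_quat([q[1],q[2],q[3],q[0]]).as_matrix();d=R.T@(np.array(X)-st["position"])/0.8
    t=0
    if yaw is not None:
        cur=np.arctan2(R[1,1],R[0,1]); t=-((yaw-cur+np.pi/2)%np.pi-np.pi/2)/np.radians(120)
    return d.round(4),round(t,4)
E
python3 - <<'E'
from h import *
im=cv2.imread("pics/scene0.png");c=cam("scene")
for n,p,z in (("stand",(223,186),.105),("hand end",(209,217),.13),("tip",(231,275),.04),("A",(361,204),.084),("B",(301,217),.084),("pull",(331,209),.097),("board",(418,197),.008),("tin",(388,250),.1),("restbase",(225,258),.008),("bigpanel",(240,167),.03),("pink",(306,180),.005)):
    print(n,onplane(c,[p],z)[0].round(3))
st=manip.get_state();print(st["position"])
s=cam("side")
print("driver end",tri(c,(209,217),s,(350,120)),"tip",tri(c,(231,274),s,(307,139)))
print("A/B",tri(c,(361,204),s,(298,225)),tri(c,(301,217),s,(316,179)))
E
```

```text
stand [ 0.459 -0.288  0.105]
hand end [ 0.596 -0.306  0.13 ]
tip [ 0.724 -0.253  0.04 ]
A [0.538 0.113 0.084]
B [ 0.575 -0.062  0.084]
pull [0.562 0.023 0.097]
board [0.456 0.316 0.008]
tin [0.712 0.158 0.1  ]
restbase [ 0.648 -0.282  0.008]
bigpanel [ 0.3   -0.262  0.03 ]
pink [ 0.352 -0.041  0.005]
[ 0.1564968  -0.55280207  0.23850688]
driver end [ 0.58115064 -0.31387358  0.11562633] tip [ 0.71175683 -0.25876396  0.03086406]
A/B [0.52917387 0.11535659 0.07323796] [ 0.56877386 -0.06194258  0.07576672]
```

```bash
python3 -c "
from h import *
st=manip.get_state();print(todelta(st,[.54,-.29,.33]))"
```

```text
(array([ 0.5507, -0.1858, -0.1139]), 0)
```

Request:
{"fn": "move_arm", "kwargs": {"deltas": [[[0.05,-0.02,-0.03,0,-1],[0.55,-0.186,-0.114,0,-1],[0.55,-0.186,-0.114,0,-1],[0.55,-0.186,-0.114,0,-1],[0.55,-0.186,-0.114,0,-1],[0.55,-0.186,-0.114,0,-1],[0.55,-0.186,-0.114,0,-1],[0.55,-0.186,-0.114,0,-1],[0.55,-0.186,-0.114,0,-1],[0.55,-0.186,-0.114,0,-1],[0.55,-0.186,-0.114,0,-1],[0.55,-0.186,-0.114,0,-1]]]}}

```text
clock: 1.3
position: [0.5394, -0.2899, 0.3298]
ee_rot: [-0.0, 0.99, 0.138, -0.001]
contact_force: [-0.8, -0.5, -0.8]
width: 0.0857
gripper_force: 0.0
```

```bash
python3 - <<'E'
from h import *
im,c,st=snap("wrist","w1.png");print(st["position"],st["clock"])
E
```

```text
[ 0.53940647 -0.2899071   0.3297616 ] 1.3
```

View pics/w1.png

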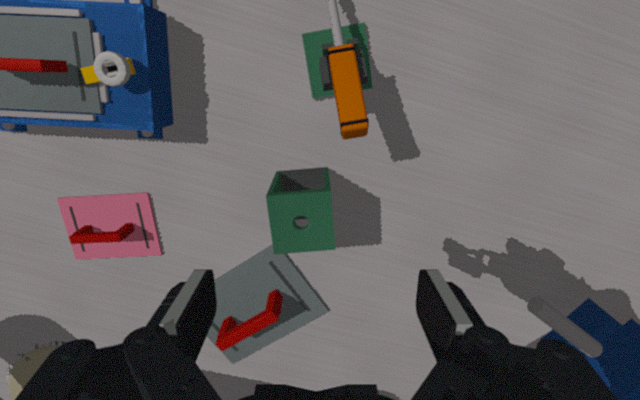

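The wrist view shows the driver's handle end at (353,130) and the shaft going up to (335,5), the rest base at (338,62), the stand hole at (302,222), the large grey decoy at (265,300), the pink decoy at (110,225) and fastener B at (111,68).

```bash
cat >> h.py <<'E'
def orange(im):
    h=cv2.cvtColor(im,cv2.COLOR_BGR2HSV); m=cv2.inRange(h,(6,150,90),(20,255,255))
    n,l,s,ce=cv2.connectedComponentsWithStats(m); 
    return l,s,ce
E
python3 - <<'E'
from h import *
w=cv2.imread("pics/w1.png");st=manip.get_state();cw=cam("wrist",st)
for n in("scene0","side0","w1"):
    im=cv2.imread(f"pics/{n}.png");l,s,ce=orange(im)
    for i in range(1,len(s)):
        if s[i,4]>60:
            ys,xs=np.where(l==i);r=cv2.minAreaRect(np.c_[xs,ys].astype(np.float32));print(n,s[i],ce[i].round(1),cv2.boxPoints(r).round(1).tolist())
g=cv2.cvtColor(w,cv2.COLOR_BGR2HSV);sub=g[205:242,285:320,2].astype(int)
m=(sub<45);ys,xs=np.where(m);print("hole px",xs.mean()+285,ys.mean()+205,len(xs),xs.min()+285,xs.max()+285,ys.min()+205,ys.max()+205,sub.min(),np.median(sub))
print(onplane(cw,[(302,222)],.105))
gm=cv2.inRange(g,(45,60,30),(90,255,255));n,l,s,ce=cv2.connectedComponentsWithStats(gm)
for i in range(1,n):
    if s[i,4]>300:
        ys,xs=np.where(l==i);b=cv2.boxPoints(cv2.minAreaRect(np.c_[xs,ys].astype(np.float32)));print(s[i],onplane(cw,b,.008).round(3).tolist())
E
```

```text
scene0 [577 192  29  15 237] [591.1 198.7] [[576.5, 198.5], [603.2000122070312, 189.60000610351562], [606.2999877929688, 198.89999389648438], [579.5999755859375, 207.8000030517578]]
scene0 [203 214  21  33 305] [212.8 229.8] [[202.10000610351562, 216.1999969482422], [211.60000610351562, 212.39999389648438], [223.6999969482422, 242.6999969482422], [214.1999969482422, 246.5]]
w1 [328  44  25   7  78] [340.1  46.8] [[327.5, 47.5], [351.79998779296875, 42.900001525878906], [352.3999938964844, 46.099998474121094], [328.1000061035156, 50.599998474121094]]
w1 [ 329   50   38   73 1911] [346.9  86. ] [[326.6000061035156, 54.0], [353.79998779296875, 48.79999923706055], [366.8999938964844, 117.9000015258789], [339.6000061035156, 123.0]]
w1 [341 122  27  16 206] [353.5 127.5] [[339.0, 127.0], [365.70001220703125, 118.0999984741211], [369.20001220703125, 128.60000610351562], [342.5, 137.5]]
hole px 299.4 218.13333333333333 15 296 303 217 227 27 84.0
[[ 0.47077825 -0.29323598  0.105     ]]
[341  23  31  66 629] [[0.681, -0.28, 0.008], [0.693, -0.305, 0.008], [0.63, -0.342, 0.008], [0.616, -0.316, 0.008]]
[ 302   29   32   69 1157] [[0.662, -0.238, 0.008], [0.676, -0.269, 0.008], [0.61, -0.303, 0.008], [0.595, -0.27, 0.008]]
[ 266  168   69   86 4056] [[0.484, -0.234, 0.008], [0.515, -0.314, 0.008], [0.403, -0.357, 0.008], [0.37, -0.27, 0.008]]
```

```bash
python3 - <<'E'
from h import *
cw=cam("wrist",manip.get_state())
for T in (.02,.025,.03,.035,.04,.045):
    e=onplane(cw,[(353.5,121.5)],T+.1013)[0];f=onplane(cw,[(340,47.5)],T+.0563)[0]
    d=(f-e)[:2];L=np.hypot(*d);u=d/L
    grip=e[:2]+u*(.022*np.cos(np.pi/6)-.0065)
    print(T,L.round(4),np.degrees(np.arctan2(u[1],u[0])).round(1),"end",e.round(4),"grip",grip.round(4),T+.079)
w=cv2.imread("pics/w1.png");cv2.imwrite("pics/c1.png",cv2.resize(w[0:250,260:400],None,fx=4,fy=4,interpolation=cv2.INTER_CUBIC)[:600])
s=cam("side");sc=cam("scene")
T=.03;  
E
```

```text
0.02 0.0694 25.2 end [ 0.5908 -0.3123  0.1213] grip [ 0.6022 -0.307 ] 0.099
0.025 0.0684 25.2 end [ 0.5913 -0.3116  0.1263] grip [ 0.6026 -0.3063] 0.10400000000000001
0.03 0.0674 25.1 end [ 0.5917 -0.311   0.1313] grip [ 0.6031 -0.3057] 0.109
0.035 0.0665 25.1 end [ 0.5922 -0.3103  0.1363] grip [ 0.6035 -0.305 ] 0.114
0.04 0.0655 25.1 end [ 0.5926 -0.3097  0.1413] grip [ 0.604  -0.3043] 0.119
0.045 0.0645 25.0 end [ 0.593  -0.309   0.1463] grip [ 0.6044 -0.3037] 0.124
```

View pics/c1.png

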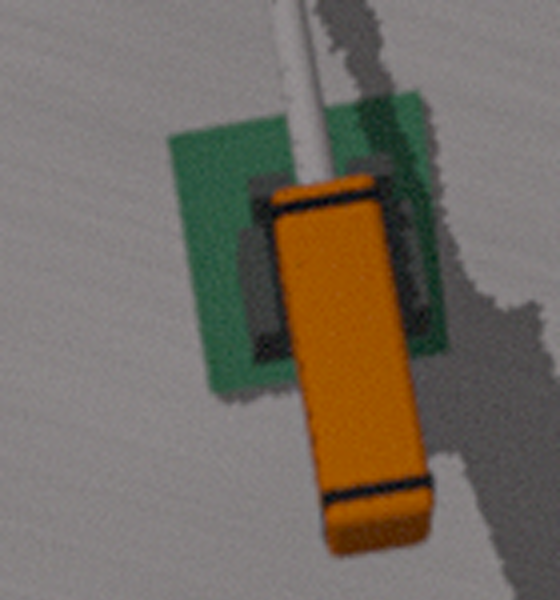

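The enlarged crop shows the driver's handle. Its front edge is at about (341,44.5) in the original and its rear top edge at about (354.5,128.5). The dark bands sit just inside the ends.

```bash
python3 - <<'E'
from h import *
st=manip.get_state();cw=cam("wrist",st)
for T in (.02,.03,.04):
    e=onplane(cw,[(354.5,128.5)],T+.1013)[0];f=onplane(cw,[(341,44.7)],T+.0563)[0]
    d=(f-e)[:2];L=np.hypot(*d);u=d/L
    grip=e[:2]+u*(.022*np.cos(np.pi/6)-.0065)
    print(T,L.round(4),np.degrees(np.arctan2(u[1],u[0])).round(1),"end",e.round(4),"grip",grip.round(4),T+.079)
    # check vs other views: predicted axis end and tip
    tip=np.r_[grip-u*-.158*np.cos(np.pi/6),T];end=np.r_[grip-u*.022*np.cos(np.pi/6),T+.09]
    for n in("scene","side"): print(n,proj(cam(n),[tip,end]).round(1).tolist())
im=cv2.imread("pics/side0.png");cv2.imwrite("pics/c2.png",np.hstack([cv2.resize(im[95:195,290:400],(440,400),interpolation=cv2.INTER_CUBIC),cv2.resize(cv2.imread("pics/scene0.png")[190:290,190:280],(360,400),interpolation=cv2.INTER_CUBIC)]))
E
```

```text
0.02 0.0785 24.3 end [ 0.5848 -0.3152  0.1213] grip [ 0.5963 -0.3101] 0.099
scene [[232.1, 278.0], [207.2, 216.9]]
side [[303.1, 142.4], [350.4, 121.7]]
0.03 0.0763 24.2 end [ 0.5859 -0.3138  0.1313] grip [ 0.5973 -0.3087] 0.109
scene [[231.9, 276.5], [206.8, 214.8]]
side [[302.5, 140.1], [350.0, 119.3]]
0.04 0.0741 24.1 end [ 0.5869 -0.3124  0.1413] grip [ 0.5984 -0.3073] 0.119
scene [[231.6, 274.9], [206.4, 212.7]]
side [[301.9, 137.9], [349.6, 116.9]]
```

View pics/c2.png

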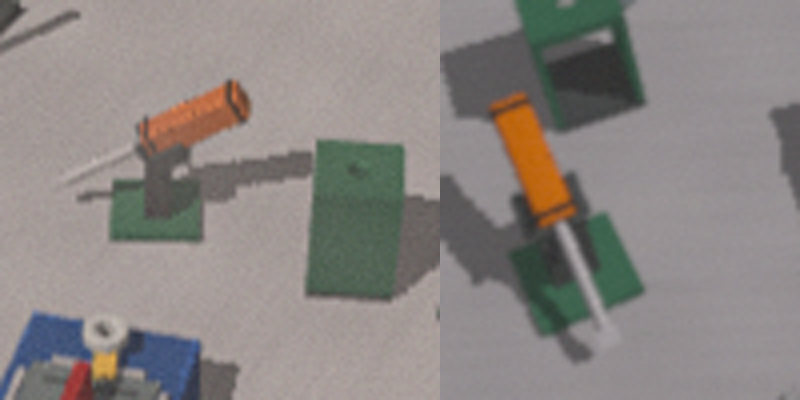

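The driver's tip is at about (305.5,141) in the side view and (232,275.5) in the scene view. Both agree with a tip height of about 0.028 and a yaw of 24.2°.

```bash
python3 -c "
from h import *
st=manip.get_state();y=np.radians(114.2);print(todelta(st,[.597,-.309,.19],y),todelta(st,[.597,-.309,.0945],y))"
```

```text
(array([0.0641, 0.0423, 0.1746]), np.float64(-0.07)) (array([0.0643, 0.0424, 0.294 ]), np.float64(-0.07))
```

Request:
{"fn": "move_arm", "kwargs": {"deltas": [[[0.064,0.042,0.175,-0.07,-1],[0.064,0.042,0.175,-0.07,-1],[0.064,0.042,0.175,-0.07,-1],[0.064,0.042,0.175,-0.07,-1],[0.064,0.042,0.294,-0.07,-1],[0.064,0.042,0.294,-0.07,-1],[0.064,0.042,0.294,-0.07,-1],[0.064,0.042,0.294,-0.07,-1],[0.064,0.042,0.294,-0.07,1],[0.064,0.042,0.294,-0.07,1],[0.064,0.042,0.294,-0.07,1],[0.064,0.042,0.294,-0.07,1]]], "squeeze": 25}}

```text
clock: 2.55
position: [0.5984, -0.309, 0.0968]
ee_rot: [0.001, 0.978, 0.21, 0.001]
contact_force: [0.4, 0.5, 0.8]
width: 0.0283
gripper_force: 0.0
```

```bash
python3 - <<'E'
from h import *
st=manip.get_state();print(st["position"],st["width"],st["gripper_force"],st["contact_force"])
E
```

```text
[ 0.5983508  -0.30899509  0.09678362] 0.028251799965805444 0.0 [0.40536175 0.5324397  0.76043723]
```

Close fully, then lift.

Request:
{"fn": "move_arm", "kwargs": {"deltas": [[[0,0,0,0,1],[0,0,0,0,1],[0,0,-0.03,0,1],[0,0,-0.1,0,1],[0,0,-0.2,0,1],[0,0,-0.2,0,1],[0,0,-0.2,0,1],[0,0,-0.2,0,1],[0,0,-0.2,0,1],[0,0,-0.2,0,1]]], "squeeze": 25}}

```text
clock: 3.55
position: [0.5969, -0.3081, 0.2526]
ee_rot: [-0.002, 0.978, 0.21, -0.002]
contact_force: [-0.3, -0.6, -1.6]
width: 0.0258
gripper_force: 25.9
```

```bash
python3 - <<'E'
from h import *
a,_,st=snap("side","s2.png");b,_,_=snap("scene","sc2.png");w,_,_=snap("wrist","w2.png");print(st["position"],st["width"],st["gripper_force"],st["contact_force"],st["clock"])
c=proj(cam("side"),[st["position"]])[0].astype(int);d=proj(cam("scene"),[st["position"]])[0].astype(int);print(c,d)
f=lambda i,p:cv2.resize(i[max(0,p[1]-40):p[1]+60,max(0,p[0]-60):p[0]+60],(360,300))
cv2.imwrite("pics/c3.png",np.vstack([np.hstack([f(a,c),f(b,d)]),np.hstack([cv2.resize(w,(480,300)),np.zeros((300,240,3),np.uint8)])]))
E
```

```text
[ 0.59688615 -0.30810978  0.25262778] 0.025767284900474467 25.90379387140274 [-0.29343643 -0.55969695 -1.56671159] 3.55
[345  83] [196 185]
```

View pics/c3.png

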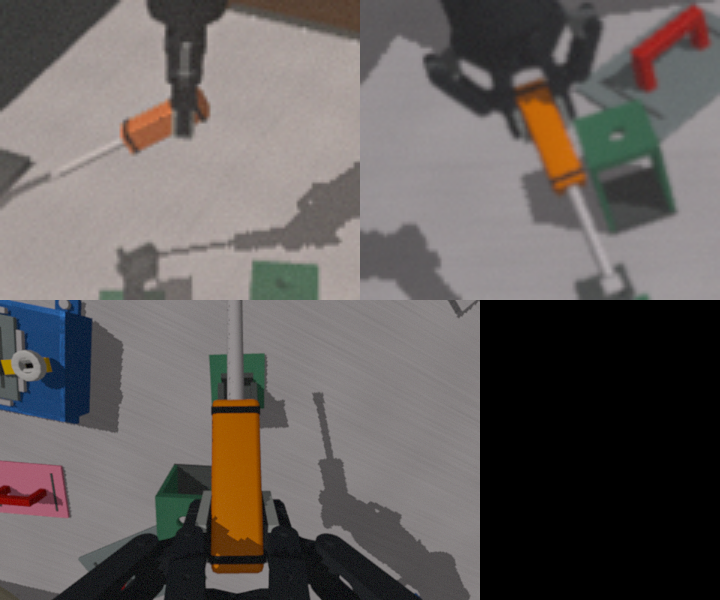

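The driver is held firmly and still slopes about 30°: it hasn't swung down. Next I'll ease the grip to 20 N and move to where the wrist camera can see the stand hole beside the driver.

```bash
cat >> h.py <<'E'
from scipy.optimize import brentq
def drv_angle(im,c,st,g=.011):
    "slope of the held driver (deg above level) from the top row of its orange handle in the wrist picture"
    l,s,ce=orange(im); big=[i for i in range(1,len(s)) if s[i,4]>60 and abs(ce[i][0]-316)<60]
    v=min(s[i,1] for i in big); p=manip.camera_params("wrist")["tool_from_camera"];K=c[0]
    def f(t):
        a=np.array([np.cos(t),0,np.sin(t)]);n=np.array([np.sin(t),0,-np.cos(t)])
        X=np.array([0,0,-g])+.068*a+.013*n; Y=np.linalg.inv(p)@np.r_[X,1];return K[1,1]*Y[1]/Y[2]+K[1,2]-v
    ts=np.radians(np.arange(5,100)); F=[f(t) for t in ts]; return v,[round(np.degrees(brentq(f,ts[i],ts[i+1])),1) for i in range(len(ts)-1) if F[i]*F[i+1]<0]
E
python3 -c "
from h import *
st=manip.get_state();print(todelta(st,[.4366,-.363,.2526]),drv_angle(cv2.imread('pics/w2.png'),cam('wrist',st),st))"
```

```text
(array([-0.2113, -0.0202,  0.0018]), 0) (np.int32(132), [np.float64(35.9)])
```

Request:
{"fn": "move_arm", "kwargs": {"deltas": [[[0,0,-0.06,0,1],[0,0,0,0,1],[-0.06,0,-0.06,0,1],[-0.12,-0.02,0,0,1],[-0.18,-0.02,-0.06,0,1],[-0.211,-0.02,0,0,1],[-0.211,-0.02,0,0,1],[-0.211,-0.02,0,0,1],[-0.211,-0.02,0,0,1]]], "squeeze": 20}}

```text
clock: 4.6
position: [0.4385, -0.3635, 0.2556]
ee_rot: [0.0, 0.978, 0.21, 0.001]
contact_force: [0.0, -0.7, -0.9]
width: 0.0251
gripper_force: 22.1
```

```bash
python3 - <<'E'
from h import *
w,c,st=snap("wrist","w3.png");print(st["position"],drv_angle(w,c,st))
p=proj(c,[[.4708,-.293,.105]])[0];print(p)
x,y=p.astype(int);sub=w[y-30:y+30,x-30:x+30].max(2);print(sub[::3,::3])
E
```

```text
[ 0.43848557 -0.3634963   0.25563112] (np.int32(132), [np.float64(35.9)])
[251.04547999 112.98385806]
[[89 88 86 88 88 88 93 91 86 87 88 91 89 87 87 93 89 92 87 94]
 [81 90 87 86 86 88 86 92 90 92 86 81 90 91 90 88 93 92 89 90]
 [88 87 91 85 85 89 88 90 88 88 89 93 85 88 93 86 89 93 89 88]
 [82 88 89 87 86 91 92 92 89 86 84 86 88 85 87 92 90 90 86 91]
 [85 88 89 88 86 88 92 87 91 90 84 90 90 92 91 88 88 84 91 91]
 [90 88 89 87 89 91 89 83 89 90 90 88 92 87 96 91 85 81 90 87]
 [91 88 91 90 87 86 89 85 85 91 90 92 88 89 89 84 90 88 90 86]
 [81 87 84 87 89 86 87 81 57 54 59 74 85 89 91 89 92 94 85 94]
 [85 89 83 87 88 89 77 52 41 39 35 44 67 84 89 90 92 90 95 88]
 [88 90 86 92 90 89 58 46 33 40 28 40 36 85 90 92 89 89 90 86]
 [87 85 86 93 91 91 55 39 30 34 34 39 39 71 90 95 88 91 91 89]
 [88 88 89 91 89 89 62 44 41 36 40 40 39 66 90 91 86 90 92 95]
 [92 90 87 87 90 88 74 57 45 40 36 37 28 87 95 91 89 95 93 90]
 [92 88 88 87 91 91 84 72 48 43 38 42 61 91 91 88 93 84 89 87]
 [92 84 86 88 90 94 90 86 81 75 75 91 99 90 88 87 87 91 91 89]
 [83 86 84 84 84 92 92 88 89 88 91 93 88 84 90 88 92 92 91 94]
 [86 90 89 89 88 89 86 90 89 88 92 90 86 90 94 95 94 89 93 95]
 [86 89 94 89 87 87 88 86 89 85 89 93 91 89 92 91 90 95 93 89]
 [91 89 81 88 85 90 87 93 87 90 93 89 93 92 88 93 90 94 85 92]
 [88 85 84 91 90 89 88 90 93 94 90 88 93 91 93 87 90 97 88 89]]
```

```bash
python3 - <<'E'
from h import *
a,b=cam("scene"),cam("side")
tip=tri(a,(218.7,236.7),b,(301,103));sh=tri(a,(205.3,207.5),b,(328,89));print(tip,sh,np.linalg.norm(tip-sh))
G=np.array([.5969,-.3081,.2526+.011]);d=tip-G;print(np.linalg.norm(d),np.degrees(np.arcsin(-d[2]/np.linalg.norm(d))),np.degrees(np.arctan2(d[1],d[0])))
for th in (30,33,36):
    X=G+.158*np.array([np.cos(np.radians(th))*.912,np.cos(np.radians(th))*.41,-np.sin(np.radians(th))]);print(th,proj(a,[X]),proj(b,[X]))
st=manip.get_state();w=cv2.imread("pics/w3.png");c=cam("wrist",st)
m=(w[83:143,221:281].max(2)<75);m=cv2.morphologyEx(m.astype(np.uint8),cv2.MORPH_OPEN,np.ones((3,3)));ys,xs=np.where(m);h=(xs.mean()+221,ys.mean()+83);print(h,len(xs),onplane(c,[h],.105),onplane(c,[h],.104),xs.min()+221,xs.max()+221,ys.min()+83,ys.max()+83)
E
```

```text
[ 0.71298689 -0.25034457  0.18752717] [ 0.64600727 -0.28837292  0.22758582] 0.08681658574004492
0.1503294091983761 30.400475357450453 26.451217713391614
30 [[220.34412538 242.64677611]] [[300.63897262 101.10432565]]
33 [[220.36929743 243.0445785 ]] [[302.10686733 103.04854727]]
36 [[220.32592101 243.26744764]] [[303.6781729  104.92007169]]
(np.float64(248.72262773722628), np.float64(112.62043795620438)) 411 [[ 0.47073417 -0.29129561  0.105     ]] [[ 0.47057481 -0.29116696  0.104     ]] 238 260 102 123
```

```bash
python3 - <<'E'
from h import *
st=manip.get_state();u=np.array([.912,.41,0]);E=np.array([.4707,-.2913,.100])-.035*u
q=st["ee_rot"]
P=lambda a,h:E+a*u+[0,0,h-.011]
s0=P(-.15,.065);print(s0,todelta(st,s0),todelta(st,np.r_[s0[:2],.255]))
s2=dict(st);s2["position"]=s0
for a,h in((-.11,.07),(-.07,.075),(-.03,.08),(-.007,.085)):print(todelta(s2,P(a,h)))
E
```

```text
[ 0.30198 -0.36715  0.154  ] (array([-0.1582, -0.0664,  0.1271]), 0) (array([-0.158 , -0.0662,  0.0008]), 0)
(array([ 0.05  ,  0.    , -0.0062]), 0)
(array([ 0.1   ,  0.0001, -0.0124]), 0)
(array([ 1.50e-01,  1.00e-04, -1.85e-02]), 0)
(array([ 1.788e-01,  1.000e-04, -2.470e-02]), 0)
```

Request:
{"fn": "move_arm", "kwargs": {"deltas": [[[-0.158,-0.066,0,0,1],[-0.158,-0.066,0,0,1],[-0.158,-0.066,0,0,1],[-0.158,-0.066,0.04,0,1],[-0.158,-0.066,0.127,0,1],[-0.158,-0.066,0.127,0,1],[-0.158,-0.066,0.127,0,1],[-0.158,-0.066,0.127,0,1],[-0.158,-0.066,0.127,0,1]]]}}

```text
clock: 5.55
position: [0.302, -0.3685, 0.1556]
ee_rot: [0.002, 0.978, 0.21, 0.001]
contact_force: [0.6, -0.2, -1.8]
width: 0.0256
gripper_force: 22.1
```

Request:
{"fn": "move_arm", "kwargs": {"deltas": [[[0.015,0,-0.002,0,1],[0.03,0,-0.004,0,1],[0.045,0,-0.006,0,1],[0.06,0,-0.008,0,1],[0.075,0,-0.009,0,1],[0.09,0,-0.011,0,1],[0.105,0,-0.013,0,1],[0.12,0,-0.015,0,1],[0.135,0,-0.017,0,1],[0.15,0,-0.0185,0,1],[0.15,0,-0.0185,0,1]]]}}

```text
clock: 6.65
position: [0.4119, -0.3168, 0.1684]
ee_rot: [-0.0, 0.978, 0.21, 0.001]
contact_force: [0.0, 0.3, -0.9]
width: 0.0257
gripper_force: 21.4
```

```bash
python3 - <<'E'
from h import *
w,c,st=snap("wrist","w4.png");s,_,_=snap("side","s4.png");print(st["position"],drv_angle(w,c,st),st["contact_force"],st["moment"],st["width"])
p=proj(cam("side"),[st["position"]])[0].astype(int)
cv2.imwrite("pics/c4.png",np.hstack([cv2.resize(s[p[1]-60:p[1]+60,p[0]-60:p[0]+60],(400,400)),cv2.resize(w[:,160:480],(320,400))]))
E
```

```text
[ 0.41188076 -0.31675393  0.16842812] (np.int32(204), [np.float64(87.3)]) [ 0.00957205  0.292066   -0.86101303] [-0.01690665  0.04047004 -0.02500578] 0.025706864014668113
```

View pics/c4.png

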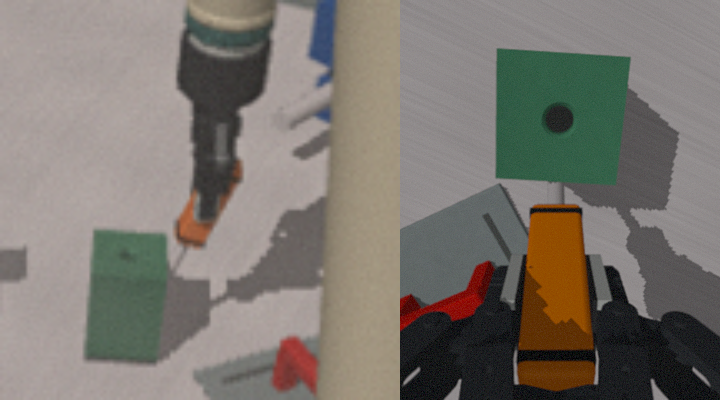

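The side view shows the driver now much steeper, leaning with its tip under the stand plate at about (165,275) in the crop. The wrist view shows the hole at about crop (557,118) and the handle from row 205 to about row 360. The handle may have slid in the grip, so I'll measure it.

```bash
cat >> h.py <<'E'
from scipy.optimize import fsolve
def drv2(im,cols=range(312,330)):
    "angle, shoulder distance from G and perpendicular offset guess 0, from front and rear top edges rows (bands)"
    hsv=cv2.cvtColor(im,cv2.COLOR_BGR2HSV); m=cv2.inRange(hsv,(6,150,70),(20,255,255))[:,list(cols)].mean(1)/255
    return "".join("#" if v>.6 else "." for v in m[100:400])
E
python3 - <<'E'
from h import *
for f in("w3","w4"): print(drv2(cv2.imread(f"pics/{f}.png")))
E
```

```text
.................................#########........###############################################################################################################################################################################################...........###########.....................................
.........................................................................................................###....##########################################################################################################################################...........#############################..........
```

```bash
python3 - <<'E'
from h import *
K=cam("wrist",manip.get_state())[0];p=np.linalg.inv(manip.camera_params("wrist")["tool_from_camera"])
def row(s,t,g,n0=.013,x0=0):  # s: distance from tip, grip at s=158 located at tool (x0,0,-g)
    t=np.radians(t);a=np.array([np.cos(t),0,np.sin(t)]);n=np.array([np.sin(t),0,-np.cos(t)])
    Y=p@np.r_[np.array([x0,0,-g])+(.158-s)*a+n0*n,1];return K[1,1]*Y[1]/Y[2]+K[1,2]
for t in(30,32,34):
  for g in(.009,.012): print(t,g,[round(row(s,t,g)) for s in(.09,.0935,.0965,.172,.174,.177,.180)],round(row(.18,t,g,-.013)))
print("w4")
for t in (60,65,70,75,80):
  for sl in(0,.01,.02,.03):
    print(t,sl,[round(row(s-sl,t,.011)) for s in(.09,.0935,.0965,.172,.174,.177,.180)],round(row(.18-sl,t,.011,-.013)))
E
```

```text
30 0.009 [127, 135, 142, 337, 343, 351, 360] 345
30 0.012 [128, 136, 143, 343, 348, 357, 366] 350
32 0.009 [128, 136, 143, 336, 341, 350, 359] 346
32 0.012 [129, 137, 144, 341, 347, 356, 365] 351
34 0.009 [130, 137, 144, 335, 340, 349, 358] 348
34 0.012 [131, 139, 145, 340, 346, 355, 365] 353
w4
60 0 [160, 165, 169, 319, 324, 333, 342] 365
60 0.01 [147, 151, 155, 292, 297, 305, 313] 339
60 0.02 [135, 139, 143, 269, 273, 280, 287] 316
60 0.03 [123, 127, 131, 247, 251, 257, 264] 294
65 0 [167, 172, 175, 314, 319, 327, 336] 366
65 0.01 [156, 160, 163, 289, 294, 301, 309] 341
65 0.02 [145, 148, 152, 267, 271, 278, 284] 318
65 0.03 [135, 138, 141, 247, 251, 256, 263] 297
70 0 [175, 179, 182, 309, 314, 322, 330] 367
70 0.01 [165, 168, 171, 286, 290, 297, 304] 342
70 0.02 [155, 158, 161, 265, 269, 275, 282] 320
70 0.03 [146, 149, 152, 247, 250, 256, 261] 300
75 0 [183, 187, 190, 304, 309, 316, 324] 367
75 0.01 [174, 177, 180, 283, 287, 293, 300] 343
75 0.02 [165, 168, 171, 264, 268, 273, 279] 322
75 0.03 [158, 160, 163, 247, 250, 255, 261] 303
80 0 [191, 194, 197, 299, 304, 310, 317] 367
80 0.01 [183, 186, 189, 280, 284, 289, 295] 344
80 0.02 [176, 179, 181, 263, 266, 271, 277] 324
80 0.03 [169, 172, 174, 248, 251, 255, 260] 306
```

```bash
cat >> h.py <<'E'
from scipy.optimize import least_squares
pinv=np.linalg.inv(manip.camera_params("wrist")["tool_from_camera"])
_K=cam("wrist",manip.get_state())[0]
def row(s,t,g,n0=.013,x0=0):
    a=np.array([np.cos(t),0,np.sin(t)]);n=np.array([np.sin(t),0,-np.cos(t)])
    Y=pinv@np.r_[np.array([x0,0,-g])+(.158-s)*a+n0*n,1];return _K[1,1]*Y[1]/Y[2]+_K[1,2]
def fit(r,x0=None):
    "r: rows of front edge, front band mid, rear band mid, end-face bottom -> angle deg, g, x0"
    S=[(.09,.013),(.0968,.013),(.1738,.013),(.18,-.013)]
    f=lambda q:[row(s,q[0],q[1],n,q[2])-v for (s,n),v in zip(S,r) if v]
    o=least_squares(f,[1.1,.011,0],x_scale=[.1,.01,.01]);return np.degrees(o.x[0]),o.x[1:],o.fun
E
python3 - <<'E'
from h import *
print(fit([132,145.5,350,366]));print(fit([205,210,356,390]))
w=cv2.imread("pics/w4.png");h=cv2.cvtColor(w,cv2.COLOR_BGR2HSV);m=cv2.inRange(h,(6,150,70),(20,255,255))
for r in(206,230,300,340,370):
    x=np.where(m[r])[0];print(r,x.min(),x.max(),x.max()-x.min())
E
```

```text
(np.float64(41.137479002470656), array([0.02025959, 0.00360316]), array([-0.3353695 ,  0.35560283, -0.0523886 ,  0.03742294]))
(np.float64(61.49064139729463), array([-0.00197409, -0.02674881]), array([-2.00973567,  2.12304664, -0.22229087,  0.11602704]))
206 293 338 45
230 289 341 52
300 283 348 65
340 279 352 73
370 278 354 76
```

Request:
{"fn": "move_arm", "kwargs": {"deltas": [[[0.006,0,-0.004,0,1],[0.012,0,-0.006,0,1],[0.018,0,-0.008,0,1],[0.024,0,-0.01,0,1],[0.03,0,-0.012,0,1],[0.036,0,-0.0125,0,1],[0.042,0,-0.0125,0,1],[0.042,0,-0.0125,0,1]]]}}

```text
clock: 7.55
position: [0.4412, -0.3036, 0.1786]
ee_rot: [-0.0, 0.978, 0.21, 0.0]
contact_force: [-2.8, 0.5, -1.2]
width: 0.0257
gripper_force: 21.8
```

```bash
cat >> h.py <<'E'
def report():
    w,c,st=snap("wrist","w_%d.png"%int(100*manip.get_state()["clock"]));print(st["clock"],st["position"],st["contact_force"].round(1),st["width"].round(4))
    print(drv2(w));h=cv2.cvtColor(w,cv2.COLOR_BGR2HSV);m=cv2.inRange(h,(6,150,70),(20,255,255));m[:,:250]=0;m[:,390:]=0
    for r in range(190,400,20):
        x=np.where(m[r])[0]
        if len(x)>20: print(r,x.min(),x.max(),x.max()-x.min(),end="; ")
    print();return w,c,st
E
python3 -c "
from h import *
report()"
```

```text
Traceback (most recent call last):
  File "h.py", line 60, in report
    w,c,st=snap("wrist","w_%d.png"%int(100*manip.get_state()["clock"]));print(st["clock"],st["position"],st["contact_force"].round(1),st["width"].round(4))
                                                                                                                                      ^^^^^^^^^^^^^^^^^
AttributeError: 'float' object has no attribute 'round'
```

```bash
sed -i 's/st\["width"\].round(4)/round(st["width"],4)/' h.py; python3 -c "
from h import *
report()"
```

```text
7.6 [ 0.44111976 -0.3036856   0.1786693 ] [-0.8 -0.1 -0.8] 0.026
...........................................................................................................................................##########################################################################################.........####################################################..........
250 291 340 49; 270 288 343 55; 290 285 346 61; 310 282 349 67; 350 277 356 79; 370 278 354 76;
```

```bash
python3 -c "
from h import *
print(todelta(manip.get_state(),[.4838,-.2854,.264]))"
```

```text
(array([ 0.0582,  0.001 , -0.1066]), 0)
```

Request:
{"fn": "move_arm", "kwargs": {"deltas": [[[-0.012,0,0,0,1],[-0.025,0,-0.01,0,1],[-0.025,0,-0.05,0,1],[-0.025,0,-0.107,0,1],[-0.025,0,-0.107,0,1],[0.02,0.001,-0.107,0,1],[0.04,0.001,-0.107,0,1],[0.058,0.001,-0.107,0,1],[0.058,0.001,-0.107,0,1],[0.058,0.001,-0.107,0,1]]], "squeeze": 24}}

```text
clock: 8.65
position: [0.4825, -0.2857, 0.2636]
ee_rot: [-0.0, 0.978, 0.21, -0.001]
contact_force: [0.5, 0.4, -0.9]
width: 0.0255
gripper_force: 24.3
```

```bash
python3 - <<'E'
from h import *
w,c,st=report()
print("hole px",proj(c,[[.4707,-.2913,.105]]))
s,_,_=snap("side","s5.png");p=proj(cam("side"),[st["position"]])[0].astype(int)
cv2.imwrite("pics/c5.png",np.hstack([cv2.resize(s[p[1]-30:p[1]+70,p[0]-50:p[0]+50],(400,400)),cv2.resize(w[150:290,246:386],(400,400),interpolation=cv2.INTER_CUBIC)]))
E
```

```text
8.65 [ 0.48253615 -0.2857191   0.26355001] [ 0.5  0.4 -0.9] 0.0255
.......................................................................................................................................#...##########################################################################################.........####################################################..........
250 291 340 49; 270 288 343 55; 290 285 346 61; 310 282 349 67; 350 277 356 79; 370 278 354 76; 
hole px [[316.64485963 195.44212671]]
```

View pics/c5.png

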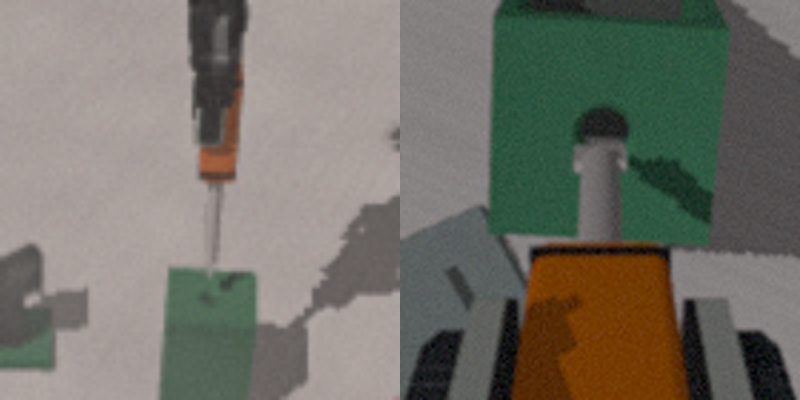

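The side crop shows the driver hanging vertical just above the stand. The wrist crop shows the blade's tip at about (316,200) and the hole centre at about (317,196) in original pixels.

```bash
python3 - <<'E'
from h import *
st=manip.get_state();c=cam("wrist",st)
w=cv2.imread("pics/w_860.png") if 0 else None
for z in(.113,.118,.123): print(z,onplane(c,[(316,200)],z)-[.4707,-.2913,0])
print(onplane(c,[(317,196.2)],.105))
print(todelta(st,st["position"]+np.array([.01,0,0])))
E
```

```text
0.113 [[-0.00174288 -0.00030201  0.113     ]]
0.118 [[-0.00014609  0.00041627  0.118     ]]
0.123 [[0.0014507  0.00113454 0.123     ]]
[[ 0.46995962 -0.29211088  0.105     ]]
(array([ 0.0114,  0.0051, -0.    ]), 0)
```

Request:
{"fn": "move_arm", "kwargs": {"deltas": [[[0,0,0.01,0,1],[0,0,0.02,0,1],[0,0,0.03,0,1],[0,0,0.04,0,1],[0,0,0.04,0,1]]]}}

```text
clock: 9.25
position: [0.4823, -0.2865, 0.2309]
ee_rot: [0.0, 0.978, 0.21, -0.001]
contact_force: [-1.0, -2.4, -2.7]
width: 0.0253
gripper_force: 24.9
```

```bash
python3 -c "
from h import *
report()"
```

```text
9.25 [ 0.48229332 -0.28647754  0.23089034] [-1.  -2.4 -2.7] 0.0253
........................................................................................................................................#...#########################################################################################.........####################################################..........
250 291 340 49; 270 288 343 55; 290 285 346 61; 310 282 349 67; 350 276 356 80; 370 278 354 76;
```

Request:
{"fn": "move_arm", "kwargs": {"deltas": [[[0,0,0.02,0,1],[0,0,0.04,0,1],[0,0,0.06,0,1],[0,0,0.075,0,1],[0,0,0.083,0,1],[0,0,0.087,0,1],[0,0,0.087,0,1]]]}}

```text
clock: 10.0
position: [0.4826, -0.286, 0.162]
ee_rot: [-0.0, 0.978, 0.21, -0.001]
contact_force: [-4.3, -3.8, -4.2]
width: 0.0256
gripper_force: 24.7
```

```bash
python3 -c "
from h import *
report()"
```

```text
10.0 [ 0.48258702 -0.28598467  0.16196112] [-4.3 -3.8 -4.2] 0.0256
..............................................................................................................................................######################################################################################........######################################################..........
250 291 340 49; 270 288 343 55; 290 285 346 61; 310 282 349 67; 350 276 356 80; 370 277 354 77;
```

Request:
{"fn": "move_arm", "kwargs": {"deltas": [[[0,0,0.004,0,1],[0,0,0.008,0,1],[0,0,0.008,0,1]]]}}

```text
clock: 10.35
position: [0.4832, -0.2858, 0.1561]
ee_rot: [0.0, 0.978, 0.21, 0.0]
contact_force: [-2.7, -4.8, -0.2]
width: 0.0256
gripper_force: 25.3
```

```bash
python3 -c "
from h import *
report()"
```

```text
10.35 [ 0.48316212 -0.28583849  0.15606201] [-2.7 -4.8 -0.2] 0.0256
...........................................................................................................................................#...####################################################################################.........######################################################..........
250 291 340 49; 270 289 343 54; 290 285 346 61; 310 282 349 67; 350 276 355 79; 370 277 354 77;
```

Request:
{"fn": "move_arm", "kwargs": {"deltas": [[[0,0,0,0,-0.2],[0,0,0,0,-1],[0,0,0,0,-1],[0,0,0,0,-1],[0,0,0,0,-1],[0,0,-0.06,0,-1],[0,0,-0.12,0,-1],[0,0,-0.15,0,-1],[-0.05,0,-0.15,0,-1],[-0.08,0,-0.15,0,-1],[-0.08,0,-0.15,0,-1]]]}}

```text
clock: 11.5
position: [0.4226, -0.3126, 0.2766]
ee_rot: [0.0, 0.978, 0.208, -0.0]
contact_force: [-0.5, -0.6, -0.3]
width: 0.0857
gripper_force: 0.0
```

```bash
python3 - <<'E'
from h import *
w,c,st=snap("wrist","w6.png");print(st["position"],st["clock"])
h=cv2.cvtColor(w,cv2.COLOR_BGR2HSV);m=cv2.inRange(h,(6,150,70),(20,255,255));n,l,s,ce=cv2.connectedComponentsWithStats(m)
for i in range(1,n):
    if s[i,4]>100:
        ys,xs=np.where(l==i);b=cv2.boxPoints(cv2.minAreaRect(np.c_[xs,ys].astype(np.float32)));print(s[i],ce[i],b.tolist());print(onplane(c,b,.195).round(4).tolist())
print(proj(c,[[.4707,-.2913,.195],[.4707,-.2913,.105]]))
E
```

```text
[ 0.4226489  -0.31259806  0.27664065] 11.5
[ 295  100   43   52 2063] [316.21231217 125.72855065] [[295.0, 100.0], [337.0, 100.0], [337.0, 151.0], [295.0, 151.0]]
[[0.4833, -0.2718, 0.195], [0.4934, -0.2943, 0.195], [0.4659, -0.3072, 0.195], [0.4554, -0.2836, 0.195]]
[[316.54904033 133.25606359]
 [316.23533307 117.03652775]]
```

```bash
python3 - <<'E'
from h import *
st=manip.get_state();c=cam("wrist",st);p=onplane(c,[(316.2,129.9)],.195)[0];print(p)
print(todelta(st,[p[0],p[1],.2766],np.radians(114.2)),todelta(st,[p[0],p[1],.154],np.radians(114.2)))
E
```

```text
[ 0.47400238 -0.2897587   0.195     ]
(array([ 0.0684, -0.0001, -0.0001]), np.float64(-0.001)) (array([ 0.0683, -0.0002,  0.1531]), np.float64(-0.001))
```

Request:
{"fn": "move_arm", "kwargs": {"deltas": [[[0.067,0,0,0,-1],[0.067,0,0,0,-1],[0.067,0,0.05,0,-1],[0.067,0,0.1,0,-1],[0.067,0,0.153,0,-1],[0.067,0,0.153,0,-1],[0.067,0,0.153,0,1],[0.067,0,0.153,0,1],[0.067,0,0.153,0,1],[0.067,0,0.153,0,1],[0.067,0,0.153,0,1],[0.067,0,0.153,0,1]]], "squeeze": 60}}

```text
clock: 12.75
position: [0.4744, -0.2904, 0.1556]
ee_rot: [0.001, 0.978, 0.21, 0.001]
contact_force: [-0.3, 2.2, 6.1]
width: 0.025
gripper_force: 59.1
```

Request:
{"fn": "move_arm", "kwargs": {"deltas": [[[0,0,0,0,1],[0,0,-0.03,0,1],[0,0,-0.09,0,1],[0,0,-0.15,0,1],[0,0,-0.15,0,1],[0,0,-0.15,0,1]]]}}

```text
clock: 13.35
position: [0.474, -0.2903, 0.2748]
ee_rot: [0.001, 0.978, 0.21, 0.001]
contact_force: [-0.5, 0.4, -2.3]
width: 0.025
gripper_force: 83.0
```

```bash
python3 -c "
from h import *
w,c,st=report()
g=w[150:260,296:340].max(2).astype(int);print(g[:,::4])
H=[.575,-.06];print(todelta(st,[.50,-.03,.30]))"
```

```text
13.35 [ 0.47396529 -0.29025368  0.27477933] [-0.5  0.4 -2.3] 0.025
.....................................................................................................................###########################################################################......###############################################################.......................................
230 295 341 46; 250 291 343 52; 270 287 345 58; 290 283 348 65; 310 281 351 70; 330 282 350 68; 350 282 349 67; 
[[ 84  84  85 ...  94  88  84]
 [ 83  84  92 ...  84  84  84]
 [ 85  83  82 ...  89  87  80]
 ...
 [118 115 121 ... 120 114 118]
 [123 122 120 ... 123 119 119]
 [122 118 121 ... 116 122 112]]
(array([ 0.1631, -0.2833, -0.0321]), 0)
```

```bash
python3 -c "
from h import *
st=manip.get_state();print(todelta(st,[.493,.0135,.275],np.radians(102)))
w=cv2.imread('pics/w_1330.png') if False else None
import glob;f=sorted(glob.glob('pics/w_13*'))[-1];w=cv2.imread(f);hsv=cv2.cvtColor(w,cv2.COLOR_BGR2HSV)
m=((hsv[...,1]<60)&(w.max(2)>95)).astype(np.uint8)[170:225,290:345]
print(f);print('\n'.join(''.join('#' if v else '.' for v in r) for r in m))"
```

```text
(array([ 0.1778, -0.3355, -0.0021]), np.float64(0.1017))
pics/w_1335.png
.......................................................
.......................................................
.......................................................
.......................................................
.......................................................
.......................................................
.......................................................
.......................................................
.......................................................
.......................................................
.......................................................
.......................................................
.......................................................
.......................................................
....................................###................
.......................###############.................
......................##########....###................
......................##########....###................
...................
[... 1352 characters left out ...]
#####.......................
.......................................................
.......................................................
.......................................................
.......................................................
.......................................................
#####..................................................
#####..................................................
#####..................................................
######.................................................
#####..................................................
#####..................................................
#####..................................................
```

```bash
cat >> h.py <<'E'
def in_tool(uv,z):
    "tool coordinates of a pixel at tool height z"
    p=manip.camera_params("wrist");K=np.array([[p["fx"],0,p["cx"]],[0,p["fy"],p["cy"]],[0,0,1]]);T=p["tool_from_camera"]
    return onplane((K,np.array(p["dist"]),T[:3,:3],T[:3,3]),uv,z)
E
python3 -c "
from h import *
print(in_tool([(319.7,185.5),(311,185.5),(328.5,185.5)],.1406))"
```

```text
[[ 0.00166639  0.00278117  0.1406    ]
 [ 0.00167233 -0.00425528  0.1406    ]
 [ 0.00166071  0.00989883  0.1406    ]]
```

Request:
{"fn": "move_arm", "kwargs": {"deltas": [[[0.03,-0.06,-0.002,0.02,1],[0.06,-0.12,-0.002,0.05,1],[0.09,-0.17,-0.002,0.07,1],[0.12,-0.22,-0.002,0.1,1],[0.15,-0.28,-0.002,0.102,1],[0.178,-0.335,-0.002,0.102,1],[0.178,-0.335,-0.002,0.102,1],[0.178,-0.335,-0.002,0.102,1],[0.178,-0.335,-0.002,0.102,1]]]}}

```text
clock: 14.3
position: [0.4931, 0.0121, 0.2742]
ee_rot: [0.0, 0.995, 0.104, -0.001]
contact_force: [0.6, 0.5, -1.6]
width: 0.0253
gripper_force: 82.6
```

```bash
python3 -c "
from h import *
w,c,st=snap('wrist','w7.png');print(st['position'],st['clock'],st['ee_rot'])
print(proj(c,[[.533,.114,.084],[.571,-.062,.084]]))"
```

```text
[0.49310324 0.01214818 0.27418737] 14.3 [ 3.04715543e-04  9.94560462e-01  1.04154319e-01 -1.12814993e-03]
[[213.58423952 105.93188151]
 [416.11703595 104.9290725 ]]
```

View pics/w7.png

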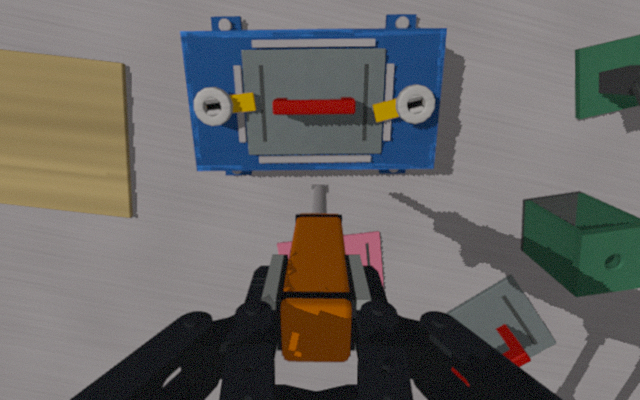

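The wrist view from above shows fastener A at (213,106) and fastener B at (416,104), each with its yellow lug over the small grey panel. The red pull is at (314,106), the board is on the left and the pink decoy is below. The driver's blade is at (320,188).

```bash
cat >> h.py <<'E'
def fast(w,c,px,verbose=True):
    "fastener centre (white head), slot centre and slot direction (deg, world), lug angle"
    x0,y0=int(px[0]),int(px[1]);r=32;y1=max(0,y0-r);x1=max(0,x0-r);s=w[y1:y0+r,x1:x0+r];h=cv2.cvtColor(s,cv2.COLOR_BGR2HSV)
    wm=((h[...,1]<50)&(h[...,2]>140)).astype(np.uint8);n,l,st_,ce=cv2.connectedComponentsWithStats(wm)
    i=1+np.argmin([np.hypot(*(ce[k]-[x0-x1,y0-y1])) if st_[k,4]>150 else 1e9 for k in range(1,n)])
    ct=max(cv2.findContours((l==i).astype(np.uint8),cv2.RETR_EXTERNAL,cv2.CHAIN_APPROX_NONE)[0],key=cv2.contourArea)
    hull=cv2.convexHull(ct);e=cv2.fitEllipse(hull if len(hull)>5 else ct);head=np.array(e[0])+[x1,y1]
    fill=np.zeros(wm.shape,np.uint8);cv2.drawContours(fill,[hull],-1,1,-1);fill=cv2.erode(fill,np.ones((3,3)))
    dm=((h[...,2]<100)&(fill>0)).astype(np.uint8);ys,xs=np.where(dm);P=np.c_[xs,ys]+[x1,y1]
    W=onplane(c,P,.084)[:,:2];m=W.mean(0);ev,V=np.linalg.eigh(np.cov((W-m).T));d=V[:,1]
    ym=cv2.inRange(h,(20,120,90),(35,255,255));ys,xs=np.where(ym);L=onplane(c,np.c_[xs,ys]+[x1,y1],.071)[:,:2]
    H=onplane(c,[head],.084)[0]
    print("head px",head.round(1),np.round(e[1],1),"head",H.round(4),"slot px",P.mean(0).round(1),len(P),"slot",m.round(4),"sd",np.sqrt(ev).round(4),"dir",np.degrees(np.arctan2(d[1],d[0])).round(1),
     "lug",np.degrees(np.arctan2(*(L.mean(0)-H[:2])[::-1])).round(1) if len(L)>20 else None)
E
python3 - <<'E'
from h import *
w=cv2.imread("pics/w7.png");c=cam("wrist",manip.get_state())
fast(w,c,(213,106));fast(w,c,(416,104))
h=cv2.cvtColor(w,cv2.COLOR_BGR2HSV)[60:150,250:380];m=cv2.inRange(h,(0,150,80),(6,255,255))|cv2.inRange(h,(174,150,80),(180,255,255));ys,xs=np.where(m);b=cv2.boxPoints(cv2.minAreaRect(np.c_[xs+250,ys+60].astype(np.float32)));B=onplane(c,b,.103);print("pull",B.round(4).tolist(),B.mean(0))
cv2.imwrite("pics/c7.png",cv2.resize(w[10:185,170:460],(725,438),interpolation=cv2.INTER_CUBIC))
E
```

```text
head px [211.  105.8] [34.2 37.8] head [0.533  0.1159 0.084 ] slot px [211.1 106. ] 125 slot [0.5329 0.1158] sd [0.0019 0.0046] dir 107.2 lug -72.8
head px [415.1 103.4] [35.1 37.7] head [ 0.5722 -0.0613  0.084 ] slot px [414.9 103.3] 118 slot [ 0.5723 -0.0611] sd [0.0019 0.0042] dir 120.0 lug 119.8
pull [[0.5395, 0.0588, 0.103], [0.5523, 0.061, 0.103], [0.5663, -0.0057, 0.103], [0.5537, -0.0088, 0.103]] [0.55295278 0.02631471 0.103     ]
```

View pics/c7.png

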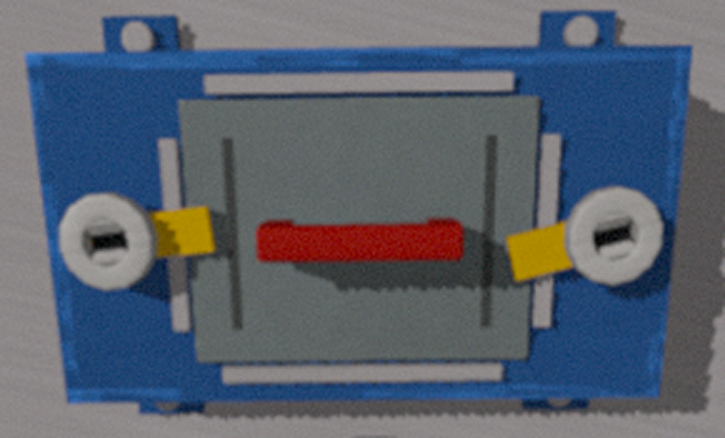

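The crop confirms the target. The panel on the housing is the small grey one with the red pull at crop (360,243), and the two cam fasteners at (105,240) and (615,235) hold it down. The pink and large grey panels are decoys.

```bash
cat >> h.py <<'E'
TIP=np.array([.0017,.0028,.1406])
def tip_to(st,X,yaw_deg):
    "move for the tip to reach X with tool y along yaw_deg (mod 180)"
    d,t=todelta(st,[0,0,0],np.radians(yaw_deg)); q=st["ee_rot"];R=Ro.from_quat([q[1],q[2],q[3],q[0]]).as_matrix()
    R2=R@Ro.from_euler("z",t*120,degrees=True).as_matrix(); P=np.array(X)-R2@TIP
    return (R.T@(P-st["position"])/.8).round(4),t
E
python3 -c "
from h import *
st=manip.get_state();print(st['qpos'],tip_to(st,[.533,.1158,.105],107.2))"
```

```text
[-1.16707591e-01  1.33941237e-01  1.60485013e+00 -9.10870015e-04
  1.40443777e+00  1.24670841e+00] (array([ 0.0733, -0.1204,  0.0358]), np.float64(-0.0442))
```

Request:
{"fn": "move_arm", "kwargs": {"deltas": [[[0.03,-0.05,0,-0.02,1],[0.06,-0.1,0,-0.044,1],[0.073,-0.12,0.01,-0.044,1],[0.073,-0.12,0.036,-0.044,1],[0.073,-0.12,0.036,-0.044,1],[0.073,-0.12,0.036,-0.044,1],[0.073,-0.12,0.036,-0.044,1]]]}}

```text
clock: 15.05
position: [0.5315, 0.1177, 0.2473]
ee_rot: [0.0, 0.989, 0.149, 0.001]
contact_force: [0.5, 0.1, -1.8]
width: 0.0252
gripper_force: 82.6
```

```bash
cat >> h.py <<'E'
def look():
    w,c,st=snap("wrist","w_%d.png"%round(100*manip.get_state()["clock"]));print(st["clock"],st["position"],st["contact_force"].round(1))
    s=w[150:240,270:370];h=cv2.cvtColor(s,cv2.COLOR_BGR2HSV)
    ch=lambda H,S,V:"o" if 5<H<20 and S>150 else "y" if 20<=H<=35 and S>110 else "#" if S<60 and V>170 else "+" if S<60 and V>120 else "b" if H>95 and S>100 else "d" if V<60 else "."
    for i in range(0,90,2): print("%3d "%(150+i)+"".join(ch(*map(int,h[i,j])) for j in range(100)))
    return w,c,st
E
python3 -c "
from h import *
w,c,st=look();print(st['ee_rot'],proj(c,[[.533,.1158,.084]]))"
```

```text
15.05 [0.53150458 0.11766027 0.24728506] [ 0.5  0.1 -1.8]
150 +++++++++++++++++++.bbbbbbbbbbbbbbbbbbbbbbbbbbbbbbbbbbbbbbbbbbbbbbbbbb+++++++.......................
152 +++++++++++++++++++bbbbbbbbbbbbbbbbbbbbbbbbbbbbbbbbbbbbbbbbbbbbbbbbbbb+++++++.b.....................
154 +++++++++++++++++++bbbbbbbbbbbbbbbbbbbbbbbbbbbbbbbbbbbbbbbbbbbbbbbbbb.+++++++....................d..
156 +++++++++++++++++++bbbbbbbbbbbbbbbbbbbbbbbbbbbbbbbbbbbbbbbbbbbbbbbbbb.++++++........................
158 +++++++++++++++++++bbbbbbbbbbbbbbbbbbbbbbbbbbbbbbbbbbbbbbbbbbbbbbbbbb+++++++.....................d..
160 +++++++++++++++++++bbbbbbbbbbbbbbbbbbbbbb...............bbbbbbbbbbbbb+++++++........................
162 ++++++++++++++++++.bbbbbbbbbbbbbbbbbb.+++++++++++++++++.....bbbbbbbbb+++++++.....................d..
164 ++++++++++++++++++.bbbbbbbbbbbbbbbb++++++++++++++++++++++++....bbbbb.+++++++.....................d..
166 ++++++++++++++++++.bbbbbbbbbbb....++++++++++++++++++++++++++++...............yyy.yyyyyyy............
168 ++++++++++++++++++bbbbbbbbbbb.yy.++++++++++++++++++++++++++++++...yyyyyyyyyyyyyyyyyyyyyyy....
[... 3074 characters left out ...]
bbbbbbb.ooooooooooooooooooooooooooooooooooooooooooooooo.bbbbbbb.+++++++++++++++++++
230 ++++++++++++++.bbbbbbbb.booooooooooooooooooooooooooooooooooooooooooooooo.bbbbbbb.+++++++++++++++++++
232 ++++++++++++++.bbbbbbbb.oooooooooooooooooooooooooooooooooooooooooooooooobbbbbbbb.+++++++++++++++++++
234 +++++++++++++++.++...b..oooooooooooooooooooooooooooooooooooooooooooooooo..bbbbbbbbbbbbbbbbbbbb.....+
236 +++++++++++++++++++++++.ooooooooooooooooooooooooooooooooooooooooooooooooo.bbbbbbbbbbbbbbbbbbbbbbbbbb
238 ++++++++++++++++++++++.oooooooooooooooooooooooooooooooooooooooooooooooooo....bbbbbbbbbbbbbbbbbbbbbbb
[1.88313899e-04 9.88850375e-01 1.48911077e-01 6.25830060e-04] [[318.81341783 178.93189882]]
```

```bash
python3 -c "
from h import *
st=manip.get_state();c=cam('wrist',st);a=onplane(c,[(319.3,185)],.1067);b=onplane(c,[(317.8,179.2)],.084);print(a,b,b-a)
q=st['ee_rot'];R=Ro.from_quat([q[1],q[2],q[3],q[0]]).as_matrix();print((R.T@(b-a)[0]))"
```

```text
[[0.53432399 0.11618895 0.1067    ]] [[0.53252767 0.1167573  0.084     ]] [[-0.00179632  0.00056835 -0.0227    ]]
[-0.00158584 -0.00108507  0.02269686]
```

Request:
{"fn": "move_arm", "kwargs": {"deltas": [[[-0.0012,-0.0013,0,0,1],[-0.0012,-0.0013,0.012,0,1],[-0.0012,-0.0013,0.024,0,1],[-0.0012,-0.0013,0.032,0,1],[-0.0012,-0.0013,0.035,0,1],[-0.0012,-0.0013,0.035,0,1]]]}}

```text
clock: 15.7
position: [0.5305, 0.1195, 0.2214]
ee_rot: [0.001, 0.989, 0.15, 0.002]
contact_force: [-2.0, -0.5, 15.7]
width: 0.0249
gripper_force: 84.9
```

```bash
python3 -c "
from h import *
st=manip.get_state();print(st['position'],st['contact_force'],st['moment'])"
```

```text
[0.53054473 0.11945348 0.22138666] [-2.04974937 -0.51453637 15.71617362] [-0.34313766  0.73739133  0.02798951]
```

```bash
python3 -c "
from h import *
w,c,st=look()" | sed -n '2,27p'
```

```text
150 +++++++++++++++++++.bbbbbbbbbbbbbbbbbbbbbbbbbbbbbbbbbbbbbbbbbbbbbbbbbbbbbbb++++++++.................
152 +++++++++++++++++++.bbbbbbbbbbbbbbbbbbbbbbbbbbbbbbbbbbbbbbbbbbbbbbbbbbbbbbb++++++++.................
154 +++++++++++++++++++bbbbbbbbbbbbbbbbbbbbbbbbbbbbbbbbbbbbbbbbbbbbbbbbbbbbbbb.+++++++.b................
156 +++++++++++++++++++bbbbbbbbbbbbbbbbbbbbbbbbbbbbbbbbbbbbbbbbbbbbbbbbbbbbbbb.+++++++..................
158 +++++++++++++++++++bbbbbbbbbbbbbbbbbbbbbbbbbbbbbbbbbbbbbbbbbbbbbbbbbbbbbbb++++++++..................
160 +++++++++++++++++++bbbbbbbbbbbbbbbbbbbbbbbbbbbbbbbbbbbbbbbbbbbbbbbbbbbbbbb++++++++..................
162 ++++++++++++++++++.bbbbbbbbbbbbbbbbbbbbbbbbbbbbbbbbbbbbbbbbbbbbbbbbbbbbbb.+++++++...................
164 ++++++++++++++++++.bbbbbbbbbbbbbbbbbbbbbbbbbbbbbbbbbbbbbbbbbbbbbbbbbbbbbb.+++++++.b.................
166 ++++++++++++++++++.bbbbbbbbbbbbbbbbbbbbbbbbbb.+..........bbbbbbbbbbbbbbbb++++++++...................
168 ++++++++++++++++++.bbbbbbbbbbbbbbbbbbbbbb.+.+++++++++.+......bbbbbbbbbbbb++++++++...................
170 ++++++++++++++++++.bbbbbbbbbbbbbbbbbb.++++++++
[... 929 characters left out ...]
+++++++++++....+++...........d.+++++++++++.yyyyyyyyyyyyyyyyyyyyyy.....
190 +++++++++++++++++.bbbbbbbbbbbb.++++++++++++++++............d..++++++++++.yyyyyyyyyyyyyyyyyyyyyy...d.
192 +++++++++++++++++bbbbbbbbbbbbb.++++++++++++++++..............++++++++++.yyyyyyyyyyyyyyyyyyyyyyy..ddd
194 +++++++++++++++++bbbbbbbbbbbbb.+++++++++++++++.................++++++++..........yyyyy......y....ddd
196 ++++++++++++++++.bbbbbbbbbbbbbbb+++++++++++++++...............................bb.d..................
198 ++++++++++++++++.bbbbbbbbbbbbbbbb++++++++++++++...............................bdd...................
200 ++++++++++++++++.bbbbbbbbbbbbbbbbb.+++++++++.++.....................b.........b.....................
```

```bash
python3 -c "
from h import *
st=manip.get_state();c=cam('wrist',st);print(proj(c,[[.5330,.1158,.084],[.5325,.1168,.084]]));print(in_tool([(320,185),(321,187)],st['position'][2]-.084),st['position'])"
```

```text
[[321.38168845 187.66251567]
 [320.00356768 187.88003757]]
[[0.00300859 0.00285817 0.13737365]
 [0.00133671 0.00366384 0.13737365]] [0.53053641 0.11943251 0.22137365]
```

Request:
{"fn": "move_arm", "kwargs": {"deltas": [[[0,0,-0.005,0,1],[-0.0015,0.001,-0.005,0,1],[-0.0015,0.001,0.0,0,1],[-0.0015,0.001,0.004,0,1],[-0.0015,0.001,0.004,0,1]]]}}

```text
clock: 16.25
position: [0.5305, 0.1189, 0.221]
ee_rot: [-0.0, 0.989, 0.15, 0.004]
contact_force: [-4.6, -0.1, 30.1]
width: 0.025
gripper_force: 86.5
```

Request:
{"fn": "move_arm", "kwargs": {"deltas": [[[0,0,-0.008,0,1],[0,0,-0.02,0,1],[0,0,-0.02,0,1]]]}}

```text
clock: 16.55
position: [0.5287, 0.1184, 0.2315]
ee_rot: [0.0, 0.989, 0.15, -0.0]
contact_force: [0.6, -0.2, -2.3]
width: 0.0253
gripper_force: 83.0
```

```bash
python3 -c "
from h import *
w,c,st=snap('wrist','w8.png');print(st['position'],st['contact_force'])
g=cv2.cvtColor(w,cv2.COLOR_BGR2GRAY)
for r in range(164,216,1): print(r,' '.join('%3d'%v for v in g[r,296:346:2]))
print(proj(c,[[.5328,.1162,.084]]))"
```

```text
[0.5287467  0.11843471 0.23154221] [ 0.57785641 -0.24424905 -2.27971102]
164  69  64  61  63  66  68 112 131 138 153 164 160 155 155 157 146 127  99  82  49  44  57  51 119 141
165  68  66  59  67  62  81 132 139 156 162 159 159 154 154 153 154 141 122  98  67  27  47  60 124 142
166  62  64  65  65  58 108 146 155 161 158 156 153 150 152 152 152 152 147 128  86  53  45  48 120 139
167  67  62  67  70  75 131 165 163 159 155 154 156 151 156 154 151 154 153 148 108  60  59  60 105 126
168  64  60  76  93 105 146 168 162 157 153 154 154 152 152 151 158 155 157 153 128  84  71  87 103 110
169  67  62  85 109 129 159 167 160 156 154 155 151 155 155 156 158 157 154 150 145 101  81  92 122 119
170  65  66 105 127 141 165 158 154 151 151 152 151 152 151 150 151 151 155 156 150 123  87  87 129 133
171  65  67 109 141 152 164 159 152 155 153 151 147 148 149 148 153 149 154 154 154 140  95  87 129 136
172  61  61 111 146 165 162 157 155 155 151 148 148 151 149 150 150 153 153 153 154 149 108  88 111 133
173  70  51 108 153 168 160 158 156 151 149 146 146 149 148 148 156 155 156 155 154 155 130
[... 3710 characters left out ...]
86  80  78  65  63  65  57  80 141 139 141  98
210  65  63  60  61  66  62  59  57 111 122 113 113  98  89  80  72  61  62  64  58  82 139 140 145  92
211  72  68  63  61  65  66  69  63 111 125 114 107 102  88  78  76  63  68  61  58  89 139 143 144  88
212  60  69  61  68  72  72  68  71 110 117 109 103  96  83  76  78  68  65  68  71  88 140 140 145  77
213  63  51  61  67  68  66  66  65  82  84  80  87  77  71  65  68  62  68  63  63  76 121 128 142  81
214  34  18  36  35  44  43  41  39  47  52  45  38  53  48  40  36  45  35  48  45  34  76  84 130  76
215  26  27   6   7  22  28  23  13  16  26  19  26  21  22  16  13  20  17  15  20  14  34  42  99  67
[[320.41876109 181.15202872]]
```

```bash
python3 -c "
from h import *
st=manip.get_state();z=st['position'][2]-.084
for t in(.137,.1385,.1406): print(t,in_tool([(320.3,183.7)],t)-[.0015,0,0])
print(in_tool([(320.2,181.2),(320.2,180.5)],z))"
```

```text
0.137 [[0.00270238 0.00308818 0.137     ]]
0.1385 [[0.00225502 0.00310804 0.1385    ]]
0.1406 [[0.00162872 0.00313585 0.1406    ]]
[[0.00339753 0.00312959 0.14690024]
 [0.00399708 0.00312762 0.14690024]]
```

Request:
{"fn": "move_arm", "kwargs": {"deltas": [[[0.0015,0,0,0,1],[0.0015,0,0.008,0,1],[0.0015,0,0.013,0,1],[0.0015,0,0.018,0,1],[0.0015,0,0.018,0,1]]]}}

```text
clock: 17.1
position: [0.5307, 0.1191, 0.2212]
ee_rot: [-0.0, 0.989, 0.15, 0.002]
contact_force: [-3.4, -0.4, 23.8]
width: 0.0251
gripper_force: 85.8
```

Request:
{"fn": "move_arm", "kwargs": {"deltas": [[[0,0,-0.004,0,1],[0,0,-0.007,0,1],[0,0,-0.007,0,1]]]}}

```text
clock: 17.4
position: [0.5301, 0.1189, 0.2219]
ee_rot: [-0.0, 0.989, 0.15, 0.0]
contact_force: [1.3, 0.5, -1.0]
width: 0.0252
gripper_force: 82.6
```

```bash
python3 -c "
from h import *
w,c,st=snap('wrist','w9.png');print(st['position'],st['contact_force'])
g=cv2.cvtColor(w,cv2.COLOR_BGR2GRAY)
for r in range(160,215,1): print(r,' '.join('%3d'%v for v in g[r,296:346:2]))
print(proj(c,[[.5328,.1162,.084]]))"
```

```text
[0.53005643 0.11894434 0.22192157] [ 1.29296748  0.47140095 -1.02206395]
160  64  63  65  69  63  63  65  63  69  62  64  67  66  74  64  68  60  61  69  70  66  66  61  63 122
161  67  66  66  62  71  63  64  67  66  65  62  65  63  59  59  60  62  66  61  66  63  66  64  63 125
162  63  67  65  71  62  70  64  64  63  57  61  65  62  59  61  65  57  64  59  62  72  62  62  67 129
163  64  66  66  64  65  58  65  63  62  58  69  68  64  68  64  64  61  64  62  65  57  67  57  70 130
164  62  66  64  61  61  65  66  62  61  70  78  86  84  85  86  77  66  63  62  70  51  60  63  70 134
165  68  67  64  59  66  70  56  60  65  93 103 107 108 103  98  93  80  69  63  64  69  61  69  74 135
166  65  63  59  62  67  62  64  72  91 116 128 123 120 117 113  99  90  72  64  63  64  60  61  81 136
167  65  64  59  64  56  60  68  94 119 129 139 140 138 135 128 119  98  90  70  50  48  58  62  82 135
168  64  65  62  65  67  61  97 122 133 148 158 157 155 149 153 143 113  97  84  55  49  54  64  79 133
169  55  56  68  67  56  81 120 136 148 159 163 161 157 157 155 155 141 119  95  71  36  40
[... 4022 characters left out ...]
89  77  75  64  68  58  69  42  76 139 143 145
209  68  62  64  65  66  62  55  61 108 123 116 108  99  87  81  77  66  63  66  63  63  97 143 140 146
210  65  72  61  65  64  64  66  60 113 125 119 113 106  89  75  74  69  65  61  65  65 111 142 141 143
211  60  58  58  69  64  67  62  65 115 121 117 110 102  86  78  77  58  65  66  67  56 112 141 141 138
212  65  65  67  64  67  72  74  67 107 106 102 100  93  83  77  73  70  70  66  69  70 113 140 144 135
213  50  52  61  53  67  57  50  56  75  75  76  68  63  64  65  63  65  65  61  63  61 107 123 139 141
214  30  36  37  39  24  43  33  29  32  34  36  35  38  39  45  45  44  45  49  44  43  70  83 131 138
[[320.74226804 186.24408829]]
```

Request:
{"fn": "move_arm", "kwargs": {"deltas": [[[0,0,0.001,-0.05,1],[0,0,0.001,-0.1,1],[0,0,0.001,-0.15,1],[0,0,0.001,-0.2,1],[0,0,0.001,-0.2,1]]]}}

```text
clock: 17.95
position: [0.5299, 0.1192, 0.2217]
ee_rot: [-0.0, 0.936, 0.352, 0.0]
contact_force: [1.6, 1.3, 3.3]
width: 0.0253
gripper_force: 83.3
```

```bash
python3 -c "
from h import *
w,c,st=look();print(st['moment'],st['ee_rot'])" | sed -n '1p;10,30p;47,60p'
```

```text
17.95 [0.52993824 0.11923427 0.22166875] [1.6 1.3 3.3]
166 +++++++++++++++++.bbbbbbbbbbbbbbbbbbbbbbbbbbbbbbbbb..bbbbbbbbbbbbbbbbbbbbbbbbbbbbbb..++++++++.......
168 ++++++++++++++++.bbbbbbbbbbbbbbbbbbbbbbbbb.+++++++++++......bbbbbbbbbbbbbbbbbbbbbb..++++++++........
170 +++++++++++++++.bbbbbbbbbbbbbbbbb.......+++++++++++++++++++.....bbbbbbbbbbbbbbbbb.++++++++..........
172 ++++++++++++++.bbbbbbbbbbbbbbbbbb.yyy.+++++++++++++++++++++++++..bbbbbbbbbbbbbbb.++++++++...........
174 +++++++++++++.bbbbbbbbbbbbbbbbbb.yy.+++++++++++++++++++++++++++++...bbbbbbbbbb..++++++++............
176 ++++++++++++.bbbbbbbbbbbbbbbbbb..y.+++++++++++++++++++++++++++++++...bbbbbbbb..++++++++.............
178 +++++++++++.bbbbbbbbbbbbbbbbbbb.y++++++++++++++++++++++++++++++++++++.bbbbbb.++++++++...............
180 ++++++++++.bbbbbbbbbbbbbbbbbbb..+++++++++++++++++++++++++++++++++++++.......++++++++................
182 +++++++++.bbbbbbbbbbbbbbbbbbbb.+++++++++++++.......+++++++++++++++++++.yyyyy.y..+++.................
184 ++++++++.bbbbbbbbbbbbbbbbbbbb..+++++++++++...d.............++++++++++++.yyyyyyyyyyyyy...........
[... 563 characters left out ...]
bbb++++++++++++.++++............+++++++++.yyyyyyyyyyyyyyyyyyyyyy......d
198 .bbbbbbbbbbbbbbbbbbbbbbbbbbbbbbbb+++++++++++.++++.............+++++++.yyyyyyyyyyyyyyyyyyyyyy.dd..d..
200 bbbbbbbbbbbbbbbbbbbbbbbbbbbbbbbbb.++++++++++++++.................+++.yyyyyyyyyyyyyyyyyyyyyyy........
202 bbbbbbbbbbbbbbbbbbbbbbbbbbbbbbbbbbb.++++++++.+..+.......................d..yyyyyyyyyyyyyyyy.........
204 bbbbbbbbbbbbbbbbbbbbbbbbbbbbbbbbbbbbbb++++++++++.......................bdd.d.....yyyyyyyyy.ddd..d...
206 bbbbbbbbbbbbbbbbbbbbbbbbbbbbbbbbbbbbbbbb.+.++++........................d.d.d..............ddd.......
[ 0.40115216 -0.1866895  -0.07921792] [-4.45627094e-04  9.36020019e-01  3.51946480e-01  2.36685476e-05]
```

Request:
{"fn": "move_arm", "kwargs": {"deltas": [[[0,0,0,-0.05,1],[0,0,0,-0.1,1],[0,0,0,-0.15,1],[0,0,0,-0.2,1],[0,0,0,-0.25,1],[0,0,0,-0.25,1]]]}}

```text
clock: 18.6
position: [0.5286, 0.1185, 0.2216]
ee_rot: [-0.001, 0.813, 0.582, -0.001]
contact_force: [-2.0, 0.9, 5.1]
width: 0.025
gripper_force: 83.6
```

Request:
{"fn": "move_arm", "kwargs": {"deltas": [[[0,0,0,-0.05,1],[0,0,0,-0.1,1],[0,0,0,-0.15,1],[0,0,0,-0.2,1],[0,0,0,-0.25,1],[0,0,0,-0.3,1],[0,0,0,-0.35,1],[0,0,0,-0.37,1],[0,0,0,-0.37,1]]]}}

```text
clock: 19.5
position: [0.5276, 0.1166, 0.2216]
ee_rot: [-0.001, 0.533, 0.846, -0.004]
contact_force: [-2.8, -2.4, 7.4]
width: 0.0253
gripper_force: 83.6
```

```bash
cat >> h.py <<'E'
def lug(w,c,H):
    h=cv2.cvtColor(w,cv2.COLOR_BGR2HSV);ym=cv2.inRange(h,(20,110,80),(35,255,255));ys,xs=np.where(ym);L=onplane(c,np.c_[xs,ys],.071)[:,:2]-H
    r=np.hypot(*L.T);L=L[(r>.02)&(r<.04)];return len(L),np.degrees(np.arctan2(*L.mean(0)[::-1]))
E
python3 -c "
from h import *
w,c,st=snap('wrist','w10.png');print(st['clock'],st['position'],st['contact_force'],st['moment'],lug(w,c,[.533,.1158]),proj(c,[[.533,.1158,.084]]))"
```

```text
19.5 [0.52756355 0.1165952  0.22159911] [-2.79189809 -2.39934936  7.3511601 ] [-1.10139319  0.96892348 -0.0639031 ] (363, np.float64(8.334086500792607)) [[321.35475196 190.99824078]]
```

Request:
{"fn": "move_arm", "kwargs": {"deltas": [[[0,0,0,-0.045,1],[0,0,0,-0.045,1],[0,0,0,-0.045,1]]]}}

```text
clock: 19.85
position: [0.5276, 0.1163, 0.2216]
ee_rot: [-0.001, 0.493, 0.87, -0.004]
contact_force: [-3.1, -3.6, 8.5]
width: 0.0249
gripper_force: 83.6
```

```bash
python3 -c "
from h import *
w,c,st=snap('wrist','w11.png');print(st['clock'],st['position'],st['contact_force'],st['moment'],st['qpos'],st['ee_rot'],lug(w,c,[.533,.1158]))"
```

```text
19.85 [0.52758227 0.11634666 0.22163995] [-3.12914422 -3.58356679  8.46849602] [-1.18850546  0.97106908 -0.03691008] [ 0.09171329  0.23796001  1.60307842 -0.0054075   1.30646195 -0.44684858] [-0.00093553  0.49288181  0.87008735 -0.00382757] (360, np.float64(14.392665285992575))
```

```bash
python3 -c "
from h import *
st=manip.get_state();s2=dict(st);print(todelta(st,[.5689,-.0579,.268],np.radians(120)),todelta(st,[.5689,-.0579,.240],np.radians(120)))"
```

```text
(array([-0.2135, -0.0681, -0.057 ]), np.float64(-0.7422)) (array([-0.2134, -0.0679, -0.022 ]), np.float64(-0.7422))
```

Request:
{"fn": "move_arm", "kwargs": {"deltas": [[[0,0,-0.02,0,1],[0,0,-0.057,0,1],[0,0,-0.057,0.07,1],[-0.04,-0.01,-0.057,0.14,1],[-0.08,-0.025,-0.057,0.21,1],[-0.12,-0.04,-0.057,0.28,1],[-0.16,-0.05,-0.057,0.35,1],[-0.2135,-0.068,-0.057,0.42,1],[-0.2135,-0.068,-0.057,0.49,1],[-0.2135,-0.068,-0.057,0.56,1],[-0.2135,-0.068,-0.057,0.63,1],[-0.2135,-0.068,-0.057,0.7,1]]]}}

```text
clock: 21.1
position: [0.5701, -0.0559, 0.2656]
ee_rot: [-0.001, 0.95, 0.313, -0.002]
contact_force: [-0.5, -0.1, -0.9]
width: 0.0249
gripper_force: 82.9
```

```bash
python3 -c "
from h import *
st=manip.get_state();print(todelta(st,[.5689,-.0579,.240],np.radians(120)))
w,c,st=snap('wrist','w12.png');fast(w,c,proj(c,[[.533,.1158,.084]])[0]);print(lug(w,c,[.533,.1158]))"
```

```text
(array([-0.0025,  0.0012,  0.032 ]), np.float64(0.0545))
head px [130.2  90.8] [34.6 40.4] head [0.5341 0.1166 0.084 ] slot px [131.2  91.1] 133 slot [0.5343 0.1158] sd [0.0022 0.004 ] dir -164.6 lug 9.5
(416, np.float64(13.598224404586114))
```

Request:
{"fn": "move_arm", "kwargs": {"deltas": [[[-0.0025,0.0012,0,0.0545,1],[-0.0025,0.0012,0.02,0.0545,1],[-0.0025,0.0012,0.032,0.0545,1],[-0.0025,0.0012,0.032,0.0545,1],[-0.0025,0.0012,0.032,0.0545,1]]]}}

```text
clock: 21.65
position: [0.57, -0.0575, 0.2411]
ee_rot: [-0.0, 0.965, 0.263, -0.001]
contact_force: [0.1, -0.6, -0.7]
width: 0.0254
gripper_force: 82.7
```

```bash
python3 -c "
from h import *
w,c,st=snap('wrist','w13.png');print(st['position'],st['contact_force'],st['ee_rot'])
g=cv2.cvtColor(w,cv2.COLOR_BGR2GRAY)
for r in range(152,200,1): print(r,' '.join('%3d'%v for v in g[r,296:346:2]))
print(proj(c,[[.5722,-.0612,.084]]))"
```

```text
[ 0.57000473 -0.05750543  0.24114279] [ 0.10684953 -0.57687343 -0.70286924] [-2.61125158e-04  9.64725703e-01  2.63255917e-01 -7.56778389e-04]
152 100  75  58 135 142 143 113  30  52  63  63  64  62  65  69  67  70  70  66  66  62  64  68  64  65
153 103  70  72 142 140 145  94  43  59  72  65  65  70  65  69  62  67  69  64  65  71  66  67  62  63
154 104  62  82 141 142 140  82  39  62  67  67  65  59  66  66  64  62  63  63  62  64  65  66  64  63
155 104  53 105 141 139 137  68  53  66  58  63  64  67  67  64  64  70  67  67  70  63  63  66  63  64
156 102  41 120 143 141 135  49  61  68  67  64  65  65  64  71  68  64  64  60  61  66  62  61  68  60
157  94  48 125 141 146 130  48  57  64  60  64  60  66  66  66  64  65  66  63  59  63  72  59  60  62
158  81  48 134 144 142 111  40  48  62  65  63  66  60  66  64  64  71  67  63  70  68  64  62  63  62
159  78  66 143 140 146 100  33  43  56  66  62  56  60  63  63  63  65  58  67  71  63  64  64  67  60
160  70  78 140 144 141  91  36  44  60  62  62  71  83  67  72  70  56  62  62  67  63  59  69  68  66
161  53 102 139 140 14
[... 3363 characters left out ...]
98  82  81 105  96  96  98  87  45  33  39  32
194  52  36  59  67  62  83 147 158 155 128 126 122 113 106  83  86 100  95  97  94  66  40  37  36  39
195  44  38  60  67  65  64 124 155 153 127 119 123 110  98  80  83  96 102  96  82  47  34  36  40  39
196  34  54  60  68  61  65  94 135 147 128 127 120 116  97  81  89  98 101  93  61  35  40  43  45  40
197  34  61  68  70  65  58  64 101 129 129 123 119 115  99  77  86  94  90  83  51  41  34  38  31  42
198  42  62  60  65  71  59  64  75 100 131 129 116 115 100  85  84  90  68  52  38  35  40  41  39  38
199  43  67  59  63  70  68  66  61  83 122 123 118 112  99  84  82  81  47  35  34  42  33  35  41  43
[[321.28637158 181.52625033]]
```

Request:
{"fn": "move_arm", "kwargs": {"deltas": [[[-0.001,0.0006,0.006,0,1],[-0.001,0.0006,0.012,0,1],[-0.001,0.0006,0.018,0,1],[-0.001,0.0006,0.024,0,1],[-0.001,0.0006,0.024,0,1],[-0.001,0.0006,0.024,0,1]]]}}

```text
clock: 22.3
position: [0.5698, -0.0584, 0.2224]
ee_rot: [0.0, 0.965, 0.263, -0.0]
contact_force: [0.4, 0.2, -1.2]
width: 0.0251
gripper_force: 83.0
```

Request:
{"fn": "move_arm", "kwargs": {"deltas": [[[0,0,0.0015,0,1],[0,0,0.0015,-0.05,1],[0,0,0.0015,-0.1,1],[0,0,0.0015,-0.15,1],[0,0,0.0015,-0.2,1],[0,0,0.0015,-0.25,1],[0,0,0.0015,-0.25,1]]]}}

```text
clock: 23.0
position: [0.5692, -0.0586, 0.2217]
ee_rot: [-0.0, 0.864, 0.504, -0.001]
contact_force: [-1.5, -0.2, 2.8]
width: 0.0251
gripper_force: 83.2
```

```bash
python3 -c "
from h import *
w,c,st=snap('wrist','w14.png');print(st['clock'],st['position'],st['contact_force'],st['moment'],lug(w,c,[.5722,-.0612]))"
```

```text
23.0 [ 0.56919973 -0.05857286  0.22170279] [-1.54346756 -0.19937937  2.75854588] [-0.19909539  0.66665139 -0.09516116] (422, np.float64(134.8174791642591))
```

Request:
{"fn": "move_arm", "kwargs": {"deltas": [[[0,0,0,-0.05,1],[0,0,0,-0.1,1],[0,0,0,-0.15,1],[0,0,0,-0.2,1],[0,0,0,-0.25,1],[0,0,0,-0.3,1],[0,0,0,-0.35,1],[0,0,0,-0.4,1],[0,0,0,-0.45,1],[0,0,0,-0.5,1],[0,0,0,-0.5,1]]]}}

```text
clock: 24.15
position: [0.5679, -0.061, 0.2217]
ee_rot: [-0.0, 0.496, 0.868, -0.004]
contact_force: [-4.5, -4.1, 5.0]
width: 0.0251
gripper_force: 83.1
```

```bash
python3 -c "
from h import *
w,c,st=snap('wrist','w15.png');print(st['clock'],st['position'],st['contact_force'],st['moment'],lug(w,c,[.5722,-.0612]))"
```

```text
24.15 [ 0.5678501  -0.06098098  0.22168649] [-4.48406791 -4.09423986  4.95614765] [-1.51891926  1.47993954 -0.10536635] (425, np.float64(-165.972912490645))
```

```bash
python3 -c "
from h import *
st=manip.get_state();print(todelta(st,[.474,-.2903,.2748],np.radians(114.2)))"
```

```text
(array([-0.188 , -0.2467, -0.0642]), np.float64(-0.6983))
```

Twist needed the other way: +0.8017.

Request:
{"fn": "move_arm", "kwargs": {"deltas": [[[0,0,-0.03,0,1],[0,0,-0.066,0,1],[0,0,-0.066,0.07,1],[-0.04,-0.05,-0.066,0.14,1],[-0.08,-0.1,-0.066,0.21,1],[-0.12,-0.15,-0.066,0.28,1],[-0.16,-0.2,-0.066,0.35,1],[-0.188,-0.2467,-0.066,0.42,1],[-0.188,-0.2467,-0.066,0.49,1],[-0.188,-0.2467,-0.066,0.56,1],[-0.188,-0.2467,-0.066,0.63,1],[-0.188,-0.2467,-0.066,0.7,1]]]}}

```text
clock: 25.4
position: [0.4765, -0.2884, 0.2737]
ee_rot: [0.0, 0.951, 0.309, 0.0]
contact_force: [0.2, 0.2, -1.0]
width: 0.025
gripper_force: 82.6
```

```bash
python3 -c "
from h import *
st=manip.get_state();print(todelta(st,[.474,-.2903,.2748],np.radians(114.2)))"
```

```text
(array([-0.0039,  0.0001, -0.0013]), np.float64(0.0982))
```

Request:
{"fn": "move_arm", "kwargs": {"deltas": [[[-0.002,0,-0.001,0.05,1],[-0.0039,0,-0.001,0.098,1],[-0.0039,0,-0.001,0.098,1],[-0.0039,0,-0.001,0.098,1]]]}}

```text
clock: 25.8
position: [0.4739, -0.2899, 0.2747]
ee_rot: [0.0, 0.977, 0.215, 0.0]
contact_force: [0.2, 0.1, -1.4]
width: 0.0249
gripper_force: 82.6
```

```bash
python3 - <<'E'
from h import *
w,c,st=snap("wrist","w16.png");print(st["clock"],st["position"],st["ee_rot"])
for f in ("w_1335","w16"):
    w=cv2.imread(f"pics/{f}.png");hsv=cv2.cvtColor(w,cv2.COLOR_BGR2HSV)
    m=((hsv[...,1]<60)&(w.max(2)>95))[176:200:2,300:340]
    k=(w.max(2)<50)[150:200,290:345];ys,xs=np.where(k);print(f,"dark",xs.mean()+290,ys.min()+150,ys.max()+150,len(xs),xs.min()+290,xs.max()+290)
    print('\n'.join(''.join('#' if v else '.' for v in r) for r in m))
E
```

```text
25.8 [ 0.47393051 -0.28994776  0.27470349] [6.31075975e-06 9.76673967e-01 2.14727554e-01 1.97236107e-04]
w_1335 dark 320.16574585635357 174 199 181 307 344
........................................
........................................
........................................
........................................
..........................###...........
............##########....###...........
............##########.....##...........
...........##########.....###...........
...........#########.#.....#............
.............########...................
.............########...................
.............#########..................
w16 dark 320.29714285714283 174 199 175 308 344
........................................
........................................
........................................
........................................
........................................
...........#########....#.#.............
...........#########.#....#.............
..........###########.....##............
..........###########...................
............#########...................
.............########...................
............#########...................
```

Request:
{"fn": "move_arm", "kwargs": {"deltas": [[[0,0,0.02,0,1],[0,0,0.04,0,1],[0,0,0.065,0,1],[0,0,0.09,0,1],[0,0,0.115,0,1],[0,0,0.13,0,1],[0,0,0.137,0,1],[0,0,0.137,0,1]]]}}

```text
clock: 26.65
position: [0.4735, -0.2898, 0.1644]
ee_rot: [-0.001, 0.977, 0.214, -0.001]
contact_force: [-1.2, -0.5, -0.8]
width: 0.0253
gripper_force: 83.2
```

Request:
{"fn": "move_arm", "kwargs": {"deltas": [[[0,0,0.004,0,1],[0,0,0.007,0,1],[0,0,0.009,0,1],[0,0,0.009,0,1]]]}}

```text
clock: 27.05
position: [0.474, -0.2902, 0.1595]
ee_rot: [0.001, 0.977, 0.214, 0.0]
contact_force: [-1.0, 2.0, 2.9]
width: 0.0251
gripper_force: 84.0
```

Request:
{"fn": "move_arm", "kwargs": {"deltas": [[[0,0,0,0,0.2],[0,0,0,0,-1],[0,0,0,0,-1],[0,0,0,0,-1],[0,0,0,0,-1],[0,0,-0.05,0,-1],[0,0,-0.11,0,-1],[0,0,-0.15,0,-1],[-0.05,0,-0.15,0,-1],[-0.065,0,-0.15,0,-1],[-0.065,0,-0.15,0,-1]]], "squeeze": 30}}

```text
clock: 28.15
position: [0.4251, -0.312, 0.2781]
ee_rot: [-0.0, 0.977, 0.213, -0.0]
contact_force: [0.0, 0.4, -0.1]
width: 0.0851
gripper_force: 0.0
```

```bash
python3 - <<'E'
from h import *
w,c,st=snap("wrist","w17.png");print(st["position"],st["clock"])
h=cv2.cvtColor(w,cv2.COLOR_BGR2HSV);m=cv2.inRange(h,(6,150,70),(20,255,255));n,l,s,ce=cv2.connectedComponentsWithStats(m)
for i in range(1,n):
    if s[i,4]>100: print(s[i],ce[i])
print(proj(c,[[.4707,-.2913,.195]]))
w,c,st=snap("side","s17.png");h=cv2.cvtColor(w,cv2.COLOR_BGR2HSV);m=cv2.inRange(h,(4,140,70),(20,255,255))[80:200,330:430];n,l,s,ce=cv2.connectedComponentsWithStats(m);print(s[1:][s[1:,4]>30]+[330,80,0,0,0],proj(c,[[.4707,-.2913,.195],[.4707,-.2913,.105]]))
# panel pose from w7
w=cv2.imread("pics/w7.png")
E
```

```text
[ 0.42514418 -0.31202185  0.27807258] 28.15
[ 295  106   43   54 2070] [316.41111111 133.53043478]
[[316.63312592 137.10544085]]
[[378 112   8   5  40]
 [376 119  10  19 151]] [[380.57202013 112.91568091]
 [378.2690938  136.92620792]]
```

```bash
python3 -c "
from h import *
st=manip.get_state();print(todelta(st,[.5502,.0272,.20],np.radians(12.3)),todelta(st,[.5502,.0272,.086],np.radians(12.3)))"
```

```text
(array([ 0.3171, -0.32  ,  0.0975]), np.float64(-0.6467)) (array([ 0.317 , -0.3199,  0.24  ]), np.float64(-0.6467))
```

Request:
{"fn": "move_arm", "kwargs": {"deltas": [[[0.05,-0.05,0,-0.07,-1],[0.1,-0.1,0,-0.14,-1],[0.15,-0.15,0,-0.21,-1],[0.2,-0.2,0,-0.28,-1],[0.25,-0.25,0,-0.35,-1],[0.29,-0.29,0,-0.42,-1],[0.317,-0.32,0,-0.49,-1],[0.317,-0.32,0,-0.56,-1],[0.317,-0.32,0.05,-0.63,-1],[0.317,-0.32,0.0975,-0.6467,-1],[0.317,-0.32,0.0975,-0.6467,-1],[0.317,-0.32,0.0975,-0.6467,-1]]]}}

```text
clock: 29.45
position: [0.5499, 0.0276, 0.1997]
ee_rot: [-0.001, 0.627, 0.779, -0.0]
contact_force: [1.1, 0.1, 0.1]
width: 0.0857
gripper_force: 0.0
```

```bash
python3 - <<'E'
from h import *
w,c,st=snap("wrist","w18.png");print(st["position"],st["clock"])
h=cv2.cvtColor(w,cv2.COLOR_BGR2HSV);m=cv2.inRange(h,(0,150,70),(5,255,255))|cv2.inRange(h,(174,150,70),(180,255,255));n,l,s,ce=cv2.connectedComponentsWithStats(m)
for i in range(1,n):
    if s[i,4]>150:
        ys,xs=np.where(l==i);b=cv2.boxPoints(cv2.minAreaRect(np.c_[xs,ys].astype(np.float32)));B=onplane(c,b,.103);print(s[i],B[:,:2].round(4).tolist(),B.mean(0))
print(lug(w,c,[.533,.1158]),lug(w,c,[.5722,-.0612]))
print(todelta(st,[.5502,.0272,.086],np.radians(12.3)))
E
```

```text
[0.54990286 0.02760736 0.19973352] 29.45
[ 507   10  109   55 1569] [[0.6378, 0.1594], [0.6973, 0.1875], [0.7136, 0.1681], [0.6522, 0.1388]] [0.67523114 0.16345169 0.103     ]
[ 309  148   17  103 1709] [[0.5531, -0.0067], [0.5377, 0.0663], [0.548, 0.0685], [0.5645, -0.0043]] [0.55082074 0.03094204 0.103     ]
[  56  158   59   83 1996] [[0.3724, 0.0166], [0.397, 0.0311], [0.4166, -0.0204], [0.3905, -0.0367]] [ 0.39410817 -0.00235501  0.103     ]
[  0 373  22  27 379] [[0.319, -0.1791], [0.3373, -0.1745], [0.335, -0.2055], [0.316, -0.2103]] [ 0.32681465 -0.1923648   0.103     ]
(559, np.float64(14.18260668228501)) (392, np.float64(-166.42428743613132))
(array([-0.0007,  0.0005,  0.1422]), np.float64(0.0003))
```

Request:
{"fn": "move_arm", "kwargs": {"deltas": [[[0,0,0.05,0,-1],[0,0,0.1,0,-1],[0,0,0.125,0,-1],[0,0,0.142,0,-1],[0,0,0.142,0,-1],[0,0,0.142,0,1],[0,0,0.142,0,1],[0,0,0.142,0,1],[0,0,0.142,0,1],[0,0,0.142,0,1],[0,0,0.142,0,1],[0,0,0.142,0,1]]], "squeeze": 50}}

```text
clock: 30.7
position: [0.5502, 0.0269, 0.0872]
ee_rot: [0.001, 0.627, 0.779, 0.0]
contact_force: [0.3, 0.4, 3.9]
width: 0.0108
gripper_force: 49.6
```

Request:
{"fn": "move_arm", "kwargs": {"deltas": [[[0,0,0,0,1],[0,0,-0.005,0,1],[0,0,-0.012,0,1],[0,0,-0.025,0,1],[0,0,-0.05,0,1],[0,0,-0.1,0,1],[0,0,-0.14,0,1],[0,0,-0.14,0,1],[0,0,-0.14,0,1]]]}}

```text
clock: 31.6
position: [0.5494, 0.0269, 0.1988]
ee_rot: [0.0, 0.627, 0.779, 0.0]
contact_force: [-0.6, 0.6, -3.9]
width: 0.011
gripper_force: 49.1
```

```bash
python3 - <<'E'
from h import *
st=manip.get_state();print(st["position"],st["clock"],st["contact_force"])
for n in("scene","side"):
    im,c,_=snap(n,n+"20.png");h=cv2.cvtColor(im,cv2.COLOR_BGR2HSV);m=cv2.inRange(h,(15,60,120),(28,170,255))
    if n=="scene": m[:,:375]=0;m[:,470:]=0;m[:160]=0;m[235:]=0
    else: m[:260]=0;m[:,:225]=0;m[:,350:]=0
    m=cv2.morphologyEx(m,cv2.MORPH_CLOSE,np.ones((5,5)));ct=max(cv2.findContours(m,0,2)[0],key=cv2.contourArea);b=cv2.approxPolyDP(cv2.convexHull(ct),6,True).reshape(-1,2);P=onplane(c,b,.008)
    e=np.linalg.norm(P-np.roll(P,-1,0),axis=1);print(n,b.tolist(),P[:,:2].round(4).tolist(),P.mean(0),e.round(3))
E
```

```text
[0.54937585 0.02691629 0.19882906] 31.6 [-0.59876294  0.61109918 -3.92378575]
scene [[433, 174], [453, 213], [399, 221], [384, 180]] [[0.355, 0.3925], [0.5291, 0.4091], [0.5491, 0.2347], [0.3723, 0.2204]] [0.45137162 0.31415916 0.008     ] [0.175 0.176 0.177 0.173]
side [[271, 271], [335, 293], [306, 355], [238, 328]] [[0.5444, 0.2374], [0.3665, 0.2219], [0.3519, 0.3993], [0.5274, 0.4135]] [0.44753243 0.31805017 0.008     ] [0.179 0.178 0.176 0.177]
```

```bash
python3 -c "
from h import *
st=manip.get_state();print(todelta(st,[.449,.3165,.18],np.radians(5.3)),todelta(st,[.449,.3165,.0365],np.radians(5.3)))"
```

```text
(array([ 0.38  , -0.0436,  0.0215]), np.float64(0.0587)) (array([ 0.3798, -0.0429,  0.2009]), np.float64(0.0587))
```

Request:
{"fn": "move_arm", "kwargs": {"deltas": [[[0.02,-0.002,0,0.005,1],[0.06,-0.007,0,0.01,1],[0.1,-0.011,0,0.02,1],[0.145,-0.016,0,0.03,1],[0.19,-0.022,0,0.04,1],[0.235,-0.027,0,0.05,1],[0.28,-0.032,0,0.0587,1],[0.32,-0.037,0,0.0587,1],[0.355,-0.041,0,0.0587,1],[0.375,-0.043,0,0.0587,1],[0.38,-0.0433,0.01,0.0587,1],[0.38,-0.0433,0.02,0.0587,1]]]}}

```text
clock: 32.9
position: [0.4506, 0.316, 0.1811]
ee_rot: [0.0, 0.673, 0.739, -0.001]
contact_force: [0.4, -0.3, -3.7]
width: 0.0112
gripper_force: 49.1
```

```bash
python3 -c "
from h import *
st=manip.get_state();print(st['contact_force'],st['width'],todelta(st,[.449,.3165,.039],np.radians(5.3)))"
```

```text
[ 0.36315271 -0.33911333 -3.72702069] 0.011158063660095611 (array([ 0.0011, -0.0017,  0.1776]), np.float64(0.0005))
```

Request:
{"fn": "move_arm", "kwargs": {"deltas": [[[0.001,-0.0015,0.03,0,1],[0.001,-0.0015,0.07,0,1],[0.001,-0.0015,0.11,0,1],[0.001,-0.0015,0.145,0,1],[0.001,-0.0015,0.165,0,1],[0.001,-0.0015,0.174,0,1],[0.001,-0.0015,0.178,0,1],[0.001,-0.0015,0.18,0,1],[0.001,-0.0015,0.182,0,1],[0.001,-0.0015,0.182,0,1]]]}}

```text
clock: 33.9
position: [0.45, 0.3173, 0.0375]
ee_rot: [0.0, 0.674, 0.739, 0.001]
contact_force: [-0.6, -0.2, -3.3]
width: 0.0109
gripper_force: 49.1
```

Request:
{"fn": "move_arm", "kwargs": {"deltas": [[[0,0,0.001,0,1],[0,0,0.002,0,1],[0,0,0.003,0,1],[0,0,0.003,0,1]]]}}

```text
clock: 34.3
position: [0.4497, 0.3173, 0.0352]
ee_rot: [0.0, 0.674, 0.739, 0.0]
contact_force: [-2.2, -0.9, 3.4]
width: 0.011
gripper_force: 50.0
```

Contact with the board. I'll release and rise straight up.

Request:
{"fn": "move_arm", "kwargs": {"deltas": [[[0,0,0,0,0.7],[0,0,0,0,0],[0,0,0,0,-1],[0,0,0,0,-1],[0,0,0,0,-1],[0,0,0,0,-1],[0,0,-0.05,0,-1],[0,0,-0.11,0,-1],[0,0,-0.17,0,-1],[0,0,-0.23,0,-1],[-0.06,0,-0.26,0,-1],[-0.06,0,-0.26,0,-1]]]}}

```text
clock: 35.5
position: [0.4559, 0.2671, 0.2466]
ee_rot: [0.003, 0.674, 0.738, 0.003]
contact_force: [0.4, 0.1, 0.4]
width: 0.0853
gripper_force: 0.0
```

```bash
python3 - <<'E'
from h import *
w,c,st=snap("wrist","w21.png");print(st["position"],st["clock"],st["width"],st["contact_force"])
s=cv2.cvtColor(w,cv2.COLOR_BGR2HSV)
m=cv2.inRange(s,(14,60,80),(28,190,255));ct=max(cv2.findContours(cv2.morphologyEx(m,cv2.MORPH_CLOSE,np.ones((5,5))),0,2)[0],key=cv2.contourArea);b=cv2.approxPolyDP(cv2.convexHull(ct),8,True).reshape(-1,2);P=onplane(c,b,.008);print("board",b.tolist(),P[:,:2].round(3).tolist())
f=np.zeros_like(m);cv2.drawContours(f,[cv2.convexHull(ct)],-1,255,-1);g=((s[...,1]<50)&(f>0)&(s[...,2]>60)).astype(np.uint8);g=cv2.morphologyEx(g,cv2.MORPH_OPEN,np.ones((3,3)));g=cv2.morphologyEx(g,cv2.MORPH_CLOSE,np.ones((15,15)))
ct=max(cv2.findContours(g,0,2)[0],key=cv2.contourArea);r=cv2.boxPoints(cv2.minAreaRect(ct));Q=onplane(c,r,.013);print("panel",r.tolist(),Q[:,:2].round(3).tolist(),Q.mean(0),np.linalg.norm(Q-np.roll(Q,-1,0),axis=1))
a=cv2.imread("pics/side0.png");d,_,_=snap("side","s21.png");df=cv2.absdiff(a,d).max(2)
for n,(x0,y0,x1,y1) in dict(tin=(210,190,255,245),hammer=(130,245,240,330),wrench=(240,155,285,205),stand=(365,80,395,170)).items(): print(n,np.median(df[y0:y1,x0:x1]),(df[y0:y1,x0:x1]>40).mean().round(3))
h=cv2.cvtColor(d,cv2.COLOR_BGR2HSV);m=cv2.inRange(h,(4,140,70),(20,255,255))[80:200,330:430];n,l,s,ce=cv2.connectedComponentsWithStats(m);print(s[1:][s[1:,4]>30]+[330,80,0,0,0])
E
```

```text
[0.45585984 0.26708056 0.24662108] 35.5 0.0852841516830971 [0.35444741 0.12952699 0.41413186]
board [[403, 17], [392, 193], [233, 195], [218, 17]] [[0.529, 0.413], [0.546, 0.237], [0.371, 0.22], [0.354, 0.397]]
panel [[263.0, 43.0], [361.0, 43.0], [361.0, 174.0], [263.0, 174.0]] [[0.398, 0.378], [0.491, 0.386], [0.508, 0.257], [0.404, 0.248]] [0.45030634 0.31726325 0.013     ] [0.09368547 0.12977845 0.10496869 0.12952008]
tin 8.0 0.005
hammer 10.0 0.0
wrench 17.0 0.363
stand 11.0 0.211
[[378 112   8   5  40]
 [376 118  10  20 157]]
```

```bash
python3 -c "
from rig import manip
print(manip.sign_off())"
```

```text
the job is handed in; nothing more can be done
None
```

The job is handed in at about 35.6 s of the 72 s allowed: both fasteners are turned about 92° counterclockwise, the screwdriver is back upright in the stand, and the panel lies flat within about 1 mm of the board's centre, all by my own camera measurements. The tin and hammer look unmoved, and although an automatic image comparison flagged the wrench area, probably from the arm's shadow, I didn't check it further because the arm never went near the wrench.

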